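# Photograph a batch of sensor modules on the copy board

### The job

Slide the stop rail of the copy board along its slots until its camera-side face lies on the marked line, then turn the wing knob clockwise until it is tight. Take all the sensor modules out of the tray and stand them upright side by side on the board, each with its plain end square against the rail and its connector towards the camera, and let go of them; then press the camera release down to its first click and hold it there for a second to focus, and only then press it fully down to take the picture. Finally let the key come up and put all the modules back in the tray, upright; leave the rail on its mark and tight, and the mug, the tape roll and the adapter alone.

Things in the scene. Friction and masses are not known exactly. Their poses are not given: they have to be found in the camera images.
- board: dark grey copy board, fixed, a slab 340 (its x) x 300 (its y) x 12 mm thick; top face 12 mm above the bench; origin on its underside, axes: x points away from the robot towards the camera; the slab reaches from x = -200 to +140 mm and y = -150 to +150 mm
- mark: thin white line 3 mm wide drawn right across the board along the board's y; origin at the middle of the line, on the board's top face; axes parallel to the board's
- rail (a joint): how far the aluminium stop rail has slid along its slots, m, 0 to 0.07, growing along the board's +x (away from the robot). About 11 N of push is needed to slide it, whether the knob is loose or tight; it stays where it is left, so do not push modules hard against it
- rail_face (a point): foot of the stop rail's camera-side (+x) face, half-way along the rail, on the board's top face; axes parallel to the board's. The rail is a straight upright bar along the board's y, 270 mm long, 10 mm thick (x = -10 to 0 from here), its top 33 mm above the board. Two flat slotted tabs (118 mm either side of the middle, 34 mm wide, 6 mm high) reach 118 mm from the face towards the robot
- rail_grip (a point): middle of the rail bar, half-way along it and 24 mm above the board's top face: pinch it here across its 10 mm thickness, from above
- clamp (a joint): angle of the rail's clamp wing knob, rad: 0 loose (wing along the board's x), grows clockwise seen from above to 1.2, fully tight. Turns against about 0.08 N m and stays where it is left. Over the right-hand tab, fixed to the board (it does not travel with the rail)
- clamp_grip (a point): on the knob's vertical axis, half-way up the wing: the wing is an upright black bar 44 mm long, 10 mm thick, 24 mm high (12 mm above and below this point); point x runs along the wing and turns with it
- key_top (a point): centre of the top face of the camera release's grey round key, 26 mm across, on a grey box 90 x 80 x 36 mm fixed to the bench; unpressed, this face is 51 mm above the bench. The key goes straight down 9 mm in all: first 4 mm against a light spring (1 to 3.5 N) to the first click, where it rests on a stiff stage that yields only above 10 N; then 5 mm more (10 to 14 N) to the bottom
- key_half (a joint): first-stage travel of the release key, m: 0 free, 0.004 at the first click (and stays 0.004 while pressed beyond it)
- key_full (a joint): second-stage travel of the release key, m: 0 until the stiff stage yields, 0.005 fully pressed
- tray: black open tray fixed to the bench, outside 220 (its x) x 250 (its y) x 16 mm high, walls 5 mm, floor 5 mm thick; origin at the centre of its underside
- module1_mid (a point): centre of the box of a sensor module: a plain die-cast aluminium box 50 (x) x 36 (y) x 32 mm (z, up), this point 16 mm above its underside, with one brass connector 11 mm across that stands 10 mm out of the middle of its +x end; the -x end is plain. About 0.13 kg. All modules are alike; two or three of the four are present
- module2_mid (a point): centre of the box of a sensor module: a plain die-cast aluminium box 50 (x) x 36 (y) x 32 mm (z, up), this point 16 mm above its underside, with one brass connector 11 mm across that stands 10 mm out of the middle of its +x end; the -x end is plain. About 0.13 kg. All modules are alike; two or three of the four are present
- module3_mid (a point): centre of the box of a sensor module: a plain die-cast aluminium box 50 (x) x 36 (y) x 32 mm (z, up), this point 16 mm above its underside, with one brass connector 11 mm across that stands 10 mm out of the middle of its +x end; the -x end is plain. About 0.13 kg. All modules are alike; two or three of the four are present
- module4_mid (a point): centre of the box of a sensor module: a plain die-cast aluminium box 50 (x) x 36 (y) x 32 mm (z, up), this point 16 mm above its underside, with one brass connector 11 mm across that stands 10 mm out of the middle of its +x end; the -x end is plain. About 0.13 kg. All modules are alike; two or three of the four are present
- mug: bystander, to be left alone: white mug, 90 mm high; origin under its centre
- tape: bystander, to be left alone: pale roll of tape lying flat, 90 mm across, 24 mm high; origin under its centre
- adapter: bystander, to be left alone: black mains adapter, 90 x 50 x 32 mm; origin under its centre
Not all that is in view belongs to the job. What is shaped like the part that bears module1_mid but purple or red is not meant.

How it is judged:
By the outcome, as a careful person would: the job done as asked, in the order asked, and still so for the second after the job is handed in, with the robot touching nothing.
Of module1, module2, module3, module4 only 2 to 3 are there at a start; the rules pass over those that are not, and their reading is None.
At some moment in a run one of module1, module2, module3, module4 may be knocked a few centimetres aside while the robot is not near it.
Once in a run the grip may slacken for a moment while it holds something.
It also fails if it takes over 210 s, if anything falls off the work surface, if the arm or the gripper's body presses on something with over 40 N, if the wrist force passes 120 N, or if a joint passes its speed limit or range.

### The arm

A 6-joint arm with a two-finger parallel gripper is mounted at the origin on the work surface. World frame = base frame: x ahead of the robot, y to its left, z up, the work surface at z = 0. Lengths are in mm, angles in degrees, forces in N, time in s.
With the tool pointing down it reaches from about 325 to 850 mm from the base axis. Payload 4.4 kg.
Tool frame: the origin (TCP) lies on the mounting face of the last link; the fingertips stand 199 mm ahead of it and the grasp point (between the pads) lies ahead of it (env.hold_point_z is the z of the grasp point in the tool frame, in mm); z points along the fingers, y is the line along which they close (so a half turn about z gives the same grasp; the last joint's range is limited). The gripper opens to 94 mm and grips with 3 to 60 N. Pads are 16 mm wide; open, the fingers measure 119 mm over their backs; the gripper's body (75 mm by 177 mm) begins 78 mm behind the grasp point.
Start: joints at [61.965, 11.837, 88.321, -0, 79.842, -8.623], TCP at [191.115, 542.314, 404.647] pointing down, gripper open.
Joint ranges: [-156.59, 156.59], [-49.26, 127.26], [12.9, 141.05], [-63.56, 243.56], [4.71, 150.69], [-161.64, 161.64]. Speed limits (degrees/s): [159.86, 159.86, 180, 180, 180, 180].

### API

Orientations are given as [roll, pitch, yaw] about the fixed x, y, z axes, in that order (R = Rz(yaw) Ry(pitch) Rx(roll)).
In Python, from rig import sense, eyes, env gives the robot as it stands.
- The arm moves only by the tool arm_command, never from a script. Its argument "series" is a list of rows, each an object with "translation": the shift along the world's x, y, z in m, a list of three; "dr": the turn, a rotation vector about the world's x, y, z in rad, a list of three; "hand": the opening, from -1 (shut) to 1 (fully open). In form: [{"translation": [tx, ty, tz], "dr": [rx, ry, rz], "hand": hand}, ...]. A call has 1 to 5 rows; each row shifts and turns the commanded pose from where the row before left it; what a row does not reach is not made up. A row lasts 1/10 s, in which the tool goes at most 50 mm and 8.59 degrees, less where a joint would pass 70% of its speed; a pose out of reach is approached as far as the arm can. A call with a gripper value outside its range is refused whole. The fingers move at their own pace and stop on an object; the grip force is fixed at half the most. Time passes only in rows, so rows that do not move let the fingers close. It gives the time, the measured TCP pose, the force, the opening and the grip force at its end, in the units of the state.
- sense(): the state, without advancing time (a new reading comes with each control period).
- eyes.camera(name): name is "side" or "top" or "wrist"; returns (picture, depth): 384x512x3 uint8, red, green, blue; 384x512 float32, mm along the optical axis (not along the pixel's ray), 0 where there is no reading.
- eyes.camera_params(name): a dict with "K" (3x3 intrinsics, pixels), "origin" and "rotation" of the camera in the world; the wrist camera has in their place "T_tool_cam" (4x4, takes a point from camera to tool coordinates, whose origin is the TCP and whose axes are the flange's). Camera axes: x right, y up, looking along -z (the intrinsics and any distortion apply to the point x, -y, -z); pixel columns grow to the right and rows downward; lengths in mm; the calibration is good to about 2 mm. A picture is of the moment at which its call begins: read the wrist's pose just before it. camera_params takes no time and is no camera call.
- env.finish_job(): hands the job in; it is judged then, once.
Trained networks look in the newest picture that a camera, given by its name, has taken for a name from the list of things; names that differ only in an ending like _2 or _b are one class to them, and where a whole thing is asked for, a point or a joint stands for the part that bears it (a point fixed in the world has none). Each returns a list of dicts, best first, with "conf" (0 to 1); they miss things now and then, are a little off and sometimes report something else, mostly with a low value. They report only what shows in the picture. A call takes as long as a camera call. They do not tell look-alikes from the thing itself.
- eyes.spot_in(label, camera): "pixel" ([column, row] in pixels, amid what is visible of it).
- eyes.regions_of(label, camera): "region" (384x512 bool, what is visible of it) and "pixel" ([column, row] in pixels, amid what is visible of it).
- eyes.spot_point(label, camera): "pixel" ([column, row] in pixels: a listed point, or the origin of a listed thing).
The state is a dict: "time_s": time; "qpos": joint angles; "dq": joint speeds; "joint_torque": joint torques, N m; "eef_pos": TCP position; "tcp_rot": TCP orientation; "contact_force": force on the tool from outside, world axes, zero at the start; "moment": the same for the moment, N m; "width": opening from 0.0 (shut) to 1.0 (fully open); "grip_force": force on a finger pad.
Only numpy, scipy, OpenCV 4.12 (cv2) and the standard library are available. Lean on these libraries where they do the work, as an engineer would, in place of code of your own. Each camera call takes 0.05 s, during which the arm holds its last target. There are 200 camera calls.

## Working session

There is one attempt and no reset: what is moved stays moved. The work goes in short steps, Python scripts to look and compute and a tool call to move; the robot and the scene stay as the last step left them, time stands still between calls to the robot, and variables do not carry over. Pictures are saved under pics/ and viewed, at most 14 in all, crops included, and the job is handed in when it is done.

Besides the shell and the picture viewer there is one more tool, called after "Call:" in YAML: its name, and indented under it one key for each argument. arm_command: Moves the arm, as the interface text tells. Its arguments: {"type":"object","properties":{"series":{"type":"array"}},"required":["series"]}

```bash
mkdir -p pics; ls; cat > h.py <<'E'
import numpy as np, cv2
from rig import sense, eyes, env
from scipy.spatial.transform import Rotation as R
def cam(name):
    s=sense(); img,d=eyes.camera(name); p=eyes.camera_params(name)
    if name=="wrist":
        T=np.eye(4); T[:3,:3]=R.from_euler('xyz',s['tcp_rot'],degrees=True).as_matrix(); T[:3,3]=s['eef_pos']
        M=T@np.array(p['T_tool_cam'])
    else:
        M=np.eye(4); M[:3,:3]=p['rotation']; M[:3,3]=p['origin']
    return img,d,np.array(p['K']),M
def ray(K,M,px):
    v=np.array([(px[0]-K[0,2])/K[0,0],-(px[1]-K[1,2])/K[1,1],-1.0]); return M[:3,3],M[:3,:3]@v
def at_z(K,M,px,z):
    o,v=ray(K,M,px); return o+v*(z-o[2])/v[2]
def at_d(K,M,px,d):
    o,v=ray(K,M,px); return o+v*d[int(round(px[1])),int(round(px[0]))]
def cloud(K,M,d):
    h,w=d.shape; u,v=np.meshgrid(np.arange(w),np.arange(h))
    P=np.stack([(u-K[0,2])/K[0,0],-(v-K[1,2])/K[1,1],-np.ones_like(u,float)],-1)*d[...,None]
    return P@M[:3,:3].T+M[:3,3]
def save(n,img): cv2.imwrite(f'pics/{n}.png',img[...,::-1])
E
python3 - <<'E'
from h import *
s=sense();print(s, env.hold_point_z)
for c in ("top","side"):
    img,d,K,M=cam(c); save(c+'0',cv2.resize(img,(800,600))); print(c,K.tolist(),M.round(3).tolist(), eyes.camera_params(c).keys())
    if c=="top":
        for l in ["rail_face","rail_grip","clamp_grip","key_top","mark","board","tray","module1_mid"]:
            r=eyes.spot_point(l,c)
            print(l,[(np.round(x['pixel'],1).tolist(),round(x['conf'],2),at_d(K,M,x['pixel'],d).round(0).tolist()) for x in r])
p=eyes.camera_params("wrist");print(p)
E
```

```text
pics
{'time_s': 0.0, 'qpos': array([ 6.19645206e+01,  1.18860731e+01,  8.84044585e+01,  4.59746555e-04,
        7.98396076e+01, -8.62216233e+00]), 'dq': array([ 0.06446734,  0.02697618, -0.01500936,  0.04599523,  0.04503063,
       -0.03332886]), 'joint_torque': array([ 1.22557394e-03, -3.70874906e+01, -2.81421465e+01,  6.99057709e-02,
        3.62328161e-02, -1.88314625e-04]), 'eef_pos': array([190.95223644, 541.99260247, 403.47503336]), 'tcp_rot': array([-1.79871399e+02, -1.99573885e-02,  1.60586579e+02]), 'contact_force': array([ 0.42134165, -0.16273638,  0.37163482]), 'moment': array([0.00402663, 0.02652642, 0.02220192]), 'grip_force': 0.0, 'width': 0.9987425205105669} 180.4
top [[444.65250869176197, 0.0, 248.6865039868536], [0.0, 444.65250869176197, 192.9297499731357], [0.0, 0.0, 1.0]] [[9.537, -0.885, -91.452, 309.148], [9.537, -0.885, -91.452, 30.174], [9.537, -0.885, -91.452, 1407.503], [0.0, 0.0, 0.0, 1.0]] dict_keys(['K', 'origin', 'rotation'])
rail_face [([256.9, 206.8], 0.88, [126268.0, 125989.0, 127366.0])]
rail_grip [([256.2, 209.3], 0.62, [129030.0, 128751.0, 130128.0]
[... 713 characters left out ...]
0.0, 0.0, 1.0]] [[47.527, 1.064, -19.648, 281.582], [47.527, 1.064, -19.648, -822.134], [47.527, 1.064, -19.648, 874.137], [0.0, 0.0, 0.0, 1.0]] dict_keys(['K', 'origin', 'rotation'])
{'K': array([[305.26285651,   0.        , 261.70782484],
       [  0.        , 305.26285651, 187.25356616],
       [  0.        ,   0.        ,   1.        ]]), 'T_tool_cam': array([[-5.28882865e-04,  9.71621998e-01,  2.36538399e-01,
         6.84506288e+01],
       [ 9.99999529e-01,  7.06418724e-04, -6.65808838e-04,
        -7.52777591e-01],
       [-8.14009667e-04,  2.36537935e-01, -9.71621913e-01,
         2.04579334e+01],
       [ 0.00000000e+00,  0.00000000e+00,  0.00000000e+00,
         1.00000000e+00]])}
```

```bash
sed -i "s/M\[:3,:3\]=p\['rotation'\]/M[:3,:3]=R.from_euler('xyz',p['rotation'],degrees=True).as_matrix()/" h.py
python3 - <<'E'
from h import *
img,d,K,M=cam("top")
pix={"rail_face":(256.9,206.8),"rail_grip":(256.2,209.3),"clamp":(297.2,219.6),"key":(363.9,193.2),"mark":(260,196.8),"board":(258.8,197.1),"tray":(154.2,202.8),"ma":(153.6,254.4),"mb":(89.7,211.6),"mc":(130.9,140.5),"md":(135.2,215.9)}
for k,p in pix.items(): print(k,at_d(K,M,p,d).round(0))
save("top1",img[60:330,40:430][:, :].repeat(2,0).repeat(2,1))
E
```

```text
rail_face [494. -21.  43.]
rail_grip [490. -20.  12.]
clamp [ 450. -143.   56.]
key [ 527. -354.   54.]
mark [529. -33.  15.]
board [529. -29.  11.]
tray [519. 303.   7.]
ma [356. 298.  35.]
mb [492. 497.  32.]
mc [718. 374.  31.]
md [475. 355.  37.]
```

View pics/top1.png

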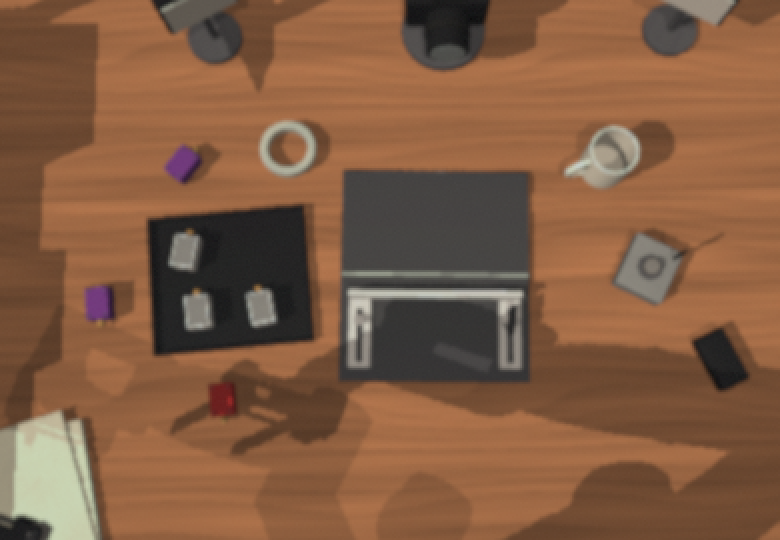

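View pics/side0.png

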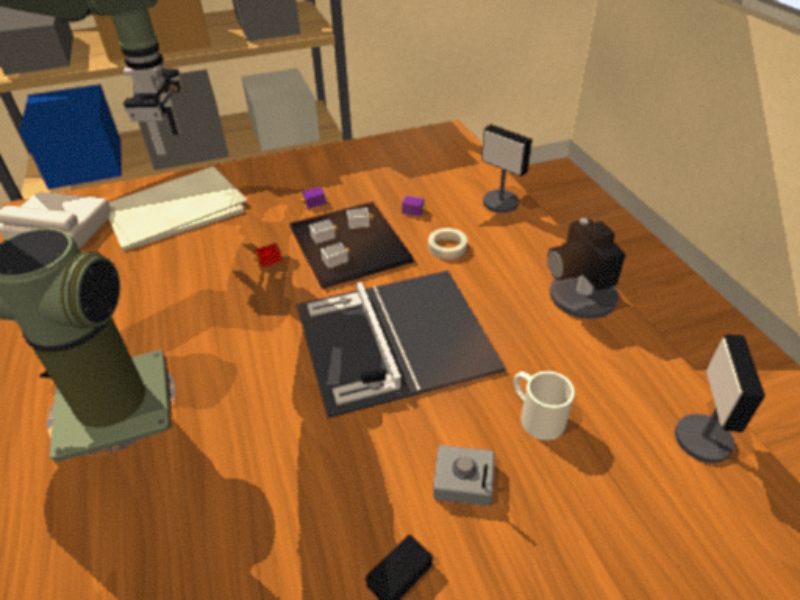

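Three grey modules sit in the tray: (133,186), (139,216) and (170,214) in the top picture. The purple ones at (131,140) and (90,212) and the red one at (151,260) are look-alikes. The rail is robot-side of the white line, and the wing knob is on the right tab at about (297,220). I'm moving above the rail for a close look.

Call:
arm_command:
  series:
    - {"translation": [0.02, -0.038, 0], "dr": [0, 0, -0.082], "hand": 1}
    - {"translation": [0.02, -0.038, 0], "dr": [0, 0, -0.082], "hand": 1}
    - {"translation": [0.02, -0.038, 0], "dr": [0, 0, -0.082], "hand": 1}
    - {"translation": [0.02, -0.038, 0], "dr": [0, 0, -0.082], "hand": 1}
    - {"translation": [0.02, -0.038, 0], "dr": [0, 0, -0.082], "hand": 1}

```text
time_s: 1.05
eef_pos: [291.5, 350.8, 404.8]
tcp_rot: [180.0, 0.0, 136.9]
contact_force: [0.3, 0.0, -0.1]
width: 1.004
grip_force: 0.0
```

Call:
arm_command:
  series:
    - {"translation": [0.02, -0.038, 0], "dr": [0, 0, -0.082], "hand": 1}
    - {"translation": [0.02, -0.038, 0], "dr": [0, 0, -0.082], "hand": 1}
    - {"translation": [0.02, -0.038, 0], "dr": [0, 0, -0.082], "hand": 1}
    - {"translation": [0.02, -0.038, 0], "dr": [0, 0, -0.082], "hand": 1}
    - {"translation": [0.02, -0.038, 0], "dr": [0, 0, -0.082], "hand": 1}

```text
time_s: 1.55
eef_pos: [391.5, 160.7, 405.1]
tcp_rot: [179.9, 0.0, 113.4]
contact_force: [0.6, 0.3, -0.1]
width: 0.999
grip_force: 0.0
```

Call:
arm_command:
  series:
    - {"translation": [0.02, -0.038, 0], "dr": [0, 0, -0.082], "hand": 1}
    - {"translation": [0.02, -0.038, 0], "dr": [0, 0, -0.082], "hand": 1}
    - {"translation": [0.02, -0.038, 0], "dr": [0, 0, -0.082], "hand": 1}
    - {"translation": [0.02, -0.038, 0], "dr": [0, 0, -0.082], "hand": 1}
    - {"translation": [0.02, -0.038, 0], "dr": [0, 0, -0.082], "hand": 0}

```text
time_s: 2.05
eef_pos: [491.6, -29.5, 405.0]
tcp_rot: [180.0, 0.0, 89.9]
contact_force: [0.5, 0.5, -0.1]
width: 0.95
grip_force: 0.0
```

```bash
python3 - <<'E'
from h import *
s=sense();print(s['eef_pos'].round(1),s['tcp_rot'].round(1),s['width'])
img,d,K,M=cam("wrist"); save("w1",cv2.resize(img,(768,576)))
for l in ["rail_face","rail_grip","clamp_grip","mark"]:
    r=eyes.spot_point(l,"wrist")
    print(l,[(np.round(x['pixel'],1).tolist(),round(x['conf'],2),at_d(K,M,x['pixel'],d).round(1).tolist()) for x in r])
P=cloud(K,M,d)
# rail top: points z 40-50
m=(d>0)&(P[...,2]>40)&(P[...,2]<49)&(abs(P[...,0]-490)<40)
Q=P[m]; print(len(Q))
for y0 in range(-180,130,30):
    q=Q[(Q[:,1]>y0)&(Q[:,1]<y0+30)]
    if len(q)>20: print(y0,np.percentile(q[:,0],[2,50,98]).round(1),np.median(q[:,2]).round(1))
# mark: bright at z~12
b=img.min(-1)>110
m=b&(d>0)&(P[...,2]<20)&(P[...,2]>5)&(P[...,0]>505)&(P[...,0]<560)
Q=P[m];c=np.polyfit(Q[:,1],Q[:,0],1);print('mark',len(Q),c,np.polyval(c,-30),np.median(Q[:,2]),np.std(Q[:,0]-np.polyval(c,Q[:,1])),Q[:,1].min(),Q[:,1].max())
E
```

```text
[491.6 -29.5 405. ] [180.    0.   89.9] 0.9500191224240798
rail_face [([272.1, 165.6], 0.59, [504.4, -24.9, 11.8])]
rail_grip [([263.6, 169.2], 0.93, [493.7, -23.3, 45.0])]
clamp_grip [([233.1, 265.3], 0.84, [457.3, -137.3, 54.2])]
mark [([293.9, 168.4], 0.91, [531.3, -28.4, 12.4])]
2174
-180 [487.9 491.6 496.5] 44.7
-150 [451.4 490.4 497.7] 44.4
-120 [489.3 494.1 498. ] 44.4
-90 [489.4 494.1 498.8] 44.3
-60 [490.7 495.3 499.9] 44.4
-30 [491.9 496.4 500.9] 44.5
0 [493.1 497.5 501.9] 44.4
30 [494.2 498.5 502.9] 44.6
60 [494.2 499.5 504.7] 44.5
90 [495.3 500.4 504.6] 44.6
mark 7745 [-1.21561767e-02  5.35120535e+02] 535.4852201683444 11.557917380263973 13.237621313586818 -173.7007849021813 124.68643754424436
```

View pics/w1.png

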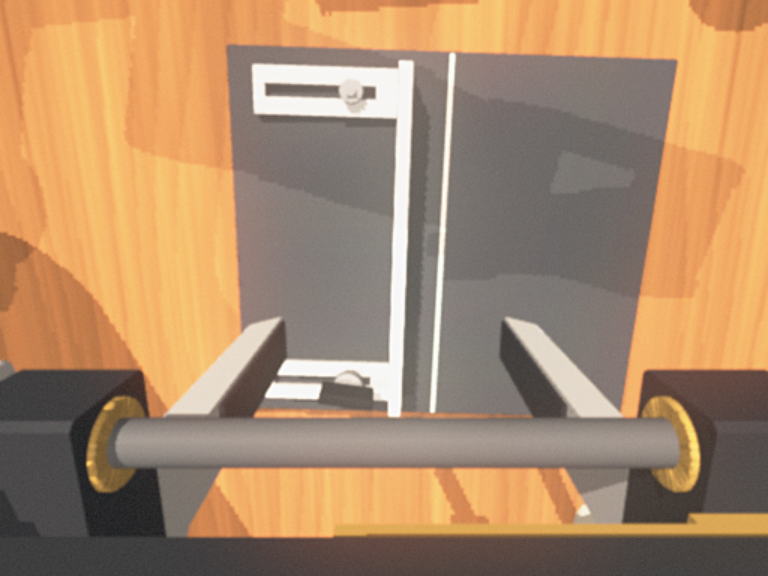

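```bash
cat >> h.py <<'E'
def lines(img,d,K,M,xr=490,yr=(-150,100),xm=(505,580)):
    """rail +x top edge fit, and mark line fit as x=a*(y+20)+b"""
    P=cloud(K,M,d); out={}
    m=(d>0)&(P[...,2]>40)&(P[...,2]<48)&(abs(P[...,0]-xr)<40)&(P[...,1]>-100)&(P[...,1]<yr[1]); Q=P[m]
    for _ in range(4):
        c=np.polyfit(Q[:,1]+20,Q[:,0],1); Q=Q[abs(Q[:,0]-np.polyval(c,Q[:,1]+20))<8]
    out['rail']=c
    g=cv2.morphologyEx(img.min(-1),cv2.MORPH_TOPHAT,np.ones((1,9),np.uint8)) 
    v,u=np.nonzero((g>60)&(d>0)&(P[...,2]<20)&(P[...,2]>4)&(P[...,0]>xm[0])&(P[...,0]<xm[1])&(P[...,1]>yr[0])&(P[...,1]<yr[1]))
    Q=np.array([at_z(K,M,(a,b),12) for a,b in zip(u,v)])
    c0=np.median(Q[:,0]); 
    for t in (20,6,4,4):
        c=np.polyfit(Q[:,1]+20,Q[:,0],1) ; Q=Q[abs(Q[:,0]-np.polyval(c,Q[:,1]+20))<t]
    out['mark']=c; out['n']=len(Q); return out
E
python3 - <<'E'
from h import *
img,d,K,M=cam("wrist"); P=cloud(K,M,d)
print(lines(img,d,K,M))
# face edges
m=(d>0)&(P[...,2]>47.5)&(P[...,2]<75)&(abs(P[...,0]-455)<50)&(P[...,1]<-90)&(P[...,1]>-185)
Q=P[m]; print(len(Q)); 
if len(Q): print(Q.mean(0),cv2.minAreaRect(Q[:,:2].astype(np.float32)),np.percentile(Q[:,2],[5,50,95]))
# board edges along y
m=(d>0)&(P[...,2]>7)&(P[...,2]<16)&(P[...,0]>540)&(P[...,0]<640)
Q=P[m];print(Q.min(0),Q.max(0))
m=(d>0)&(P[...,2]>40)&(P[...,2]<48)&(abs(P[...,0]-495)<12); print(P[m].min(0),P[m].max(0))
E
```

```text
{'rail': array([3.30897244e-02, 4.96243013e+02]), 'mark': array([3.30784182e-02, 5.31432815e+02]), 'n': 741}
353
[ 453.24803389 -139.35424846   53.23241206] ((452.9662170410156, -140.2487030029297), (10.868623733520508, 43.73049545288086), 80.37722778320312) [48.69253071 53.94212494 55.14948551]
[ 540.00047532 -177.1293303     8.3610951 ] [639.9990586  124.17489728  14.73906368]
[ 486.93455016 -158.05653155   40.13257144] [504.85704656 110.70563169  46.84729389]
```

The picture shows the rail bar at 8 mm per side around x=496, the white line parallel at x=531 (both tilted 1.9°), and the wing at (345,390). The face therefore needs about 30 mm of travel. Descending to pinch the rail.

Call:
arm_command:
  series:
    - {"translation": [0.0046, 0.0075, -0.045], "dr": [0, 0, -0.031], "hand": 0}
    - {"translation": [0, 0, -0.045], "dr": [0, 0, 0], "hand": 0}
    - {"translation": [0, 0, -0.045], "dr": [0, 0, 0], "hand": 0}
    - {"translation": [0, 0, -0.03], "dr": [0, 0, 0], "hand": 0}
    - {"translation": [0, 0, -0.023], "dr": [0, 0, 0], "hand": 0}

```text
time_s: 2.85
eef_pos: [494.1, -18.2, 214.5]
tcp_rot: [-179.8, -0.0, 88.5]
contact_force: [0.6, 0.5, 0.3]
width: 0.5
grip_force: 0.0
```

Call:
arm_command:
  series:
    - {"translation": [0, 0, 0], "dr": [0, 0, 0], "hand": -1}
    - {"translation": [0, 0, 0], "dr": [0, 0, 0], "hand": -1}
    - {"translation": [0, 0, 0], "dr": [0, 0, 0], "hand": -1}
    - {"translation": [0, 0, 0], "dr": [0, 0, 0], "hand": -1}
    - {"translation": [0, 0, 0], "dr": [0, 0, 0], "hand": -1}

```text
time_s: 3.35
eef_pos: [496.2, -20.2, 217.9]
tcp_rot: [179.9, 0.0, 88.3]
contact_force: [0.3, -0.1, 1.8]
width: 0.112
grip_force: 2.0
```

Call:
arm_command:
  series:
    - {"translation": [0, 0, 0], "dr": [0, 0, 0], "hand": -1}
    - {"translation": [0.008, -0.0003, 0], "dr": [0, 0, 0], "hand": -1}
    - {"translation": [0.008, -0.0003, 0], "dr": [0, 0, 0], "hand": -1}
    - {"translation": [0.008, -0.0002, 0], "dr": [0, 0, 0], "hand": -1}
    - {"translation": [0.006, -0.0002, 0], "dr": [0, 0, 0], "hand": -1}

```text
time_s: 3.85
eef_pos: [524.4, -21.2, 217.9]
tcp_rot: [-179.6, -0.0, 88.4]
contact_force: [-11.5, 0.1, 16.8]
width: 0.104
grip_force: 30.1
```

Call:
arm_command:
  series:
    - {"translation": [0, 0, 0], "dr": [0, 0, 0], "hand": -1}
    - {"translation": [0, 0, 0], "dr": [0, 0, 0], "hand": -1}
    - {"translation": [0, 0, 0], "dr": [0, 0, 0], "hand": -1}

```text
time_s: 4.15
eef_pos: [524.8, -21.2, 217.9]
tcp_rot: [-179.8, -0.0, 88.3]
contact_force: [-7.4, 1.6, 12.6]
width: 0.107
grip_force: 30.0
```

```bash
python3 - <<'E'
from h import *
s=sense();print(s['eef_pos'].round(1),s['tcp_rot'].round(1),s['contact_force'].round(1))
img,d,K,M=cam("wrist"); print(lines(img,d,K,M,xr=526,yr=(20,100)))
E
```

```text
[524.8 -21.2 217.9] [-179.8   -0.    88.3] [-7.4  1.6 12.6]
{'rail': array([3.29444287e-02, 5.23686680e+02]), 'mark': array([  2.23439428, 268.38802416]), 'n': 1}h.py:35: RankWarning: Polyfit may be poorly conditioned
  c=np.polyfit(Q[:,1]+20,Q[:,0],1) ; Q=Q[abs(Q[:,0]-np.polyval(c,Q[:,1]+20))<t]
h.py:35: RankWarning: Polyfit may be poorly conditioned
  c=np.polyfit(Q[:,1]+20,Q[:,0],1) ; Q=Q[abs(Q[:,0]-np.polyval(c,Q[:,1]+20))<t]
h.py:35: RankWarning: Polyfit may be poorly conditioned
  c=np.polyfit(Q[:,1]+20,Q[:,0],1) ; Q=Q[abs(Q[:,0]-np.polyval(c,Q[:,1]+20))<t]
h.py:35: RankWarning: Polyfit may be poorly conditioned
  c=np.polyfit(Q[:,1]+20,Q[:,0],1) ; Q=Q[abs(Q[:,0]-np.polyval(c,Q[:,1]+20))<t]
```

Call:
arm_command:
  series:
    - {"translation": [0.002, 0, 0], "dr": [0, 0, 0], "hand": -1}
    - {"translation": [0, 0, 0], "dr": [0, 0, 0], "hand": -1}
    - {"translation": [0, 0, 0], "dr": [0, 0, 0], "hand": -1}
    - {"translation": [0, 0, 0], "dr": [0, 0, 0], "hand": 0.0}
    - {"translation": [0, 0, 0], "dr": [0, 0, 0], "hand": 0.0}

```text
time_s: 4.7
eef_pos: [527.7, -21.3, 216.8]
tcp_rot: [180.0, 0.0, 88.3]
contact_force: [-0.1, -0.6, -0.3]
width: 0.236
grip_force: 0.0
```

Call:
arm_command:
  series:
    - {"translation": [0, 0, 0.03], "dr": [0, 0, 0], "hand": 0}
    - {"translation": [0, 0, 0.045], "dr": [0, 0, 0], "hand": 0}
    - {"translation": [0, 0, 0.045], "dr": [0, 0, 0], "hand": 0}
    - {"translation": [0, 0, 0.045], "dr": [0, 0, 0], "hand": 0}
    - {"translation": [0, 0, 0.022], "dr": [0, 0, 0], "hand": 0}

```text
time_s: 5.2
eef_pos: [528.8, -21.4, 408.5]
tcp_rot: [179.6, 0.1, 88.3]
contact_force: [-0.2, 0.0, 1.3]
width: 0.5
grip_force: 0.0
```

Call:
arm_command:
  series:
    - {"translation": [0, 0, 0], "dr": [0, 0, 0], "hand": 0}
    - {"translation": [0, 0, 0], "dr": [0, 0, 0], "hand": 0}

```text
time_s: 5.4
eef_pos: [527.6, -21.2, 403.1]
tcp_rot: [-180.0, -0.0, 88.3]
contact_force: [-0.4, -0.1, 0.1]
width: 0.5
grip_force: 0.0
```

```bash
python3 - <<'E'
from h import *
s=sense();print(s['eef_pos'].round(1),s['tcp_rot'].round(1),s['contact_force'].round(1))
img,d,K,M=cam("wrist"); print(lines(img,d,K,M,xr=526,yr=(-100,100),xm=(515,545)))
o,_=ray(K,M,(0,0)); print(o)
# intensity profile across x at z=12 level & top level
for y in (-60,-20,20,60):
  for z in (12,45):
    row=[]
    for x in np.arange(512,545,1.5):
        p=np.array([x+0.033*(y+20),y,z]); c=M[:3,:3].T@(p-M[:3,3]); u=K[0,2]+K[0,0]*c[0]/-c[2]; v=K[1,2]-K[1,1]*c[1]/-c[2]
        row.append(int(cv2.getRectSubPix(img[...,2].copy(),(1,1),(float(u),float(v)))[0,0]))
    print(y,z,row)
save("w2",cv2.resize(img[0:300,150:400],(750,900))[:600])
E
```

```text
[527.6 -21.2 403.1] [-180.    -0.    88.3] [-0.4 -0.1  0.1]Traceback (most recent call last):
  File "<stdin>", line 3, in <module>
  File "h.py", line 33, in lines
    c0=np.median(Q[:,0]);
                 ~^^^^^
IndexError: too many indices for array: array is 1-dimensional, but 2 were indexed
```

```bash
cat >> h.py <<'E'
def proj(K,M,p):
    c=M[:3,:3].T@(np.array(p,float)-M[:3,3]); return K[0,2]+K[0,0]*c[0]/-c[2], K[1,2]-K[1,1]*c[1]/-c[2]
def railtop(d,K,M,xr):
    P=cloud(K,M,d); Q=P[(d>0)&(P[...,2]>40)&(P[...,2]<48)&(abs(P[...,0]-xr)<40)&(P[...,1]>-100)&(P[...,1]<100)]
    for _ in range(4):
        c=np.polyfit(Q[:,1]+20,Q[:,0],1); Q=Q[abs(Q[:,0]-np.polyval(c,Q[:,1]+20))<8]
    return c
E
python3 - <<'E'
from h import *
img,d,K,M=cam("wrist"); print(railtop(d,K,M,526), M[:3,3])
for y in (-60,-20,20,60):
  for z in (12,45):
    print(y,z,[int(cv2.getRectSubPix(img[...,2].copy(),(1,1),proj(K,M,(x+0.033*(y+20),y,z)))[0,0]) for x in np.arange(512,545,1.5)])
save("w2",cv2.resize(img[0:240,170:370],(720,590*1),interpolation=cv2.INTER_NEAREST)[:600])
E
```

```text
[3.36801450e-02 5.24738165e+02] [528.98957642  46.67427393 381.32956469]
-60 12 [140, 138, 140, 134, 165, 238, 250, 247, 247, 247, 248, 250, 239, 193, 156, 115, 102, 105, 102, 104, 103, 113]
-60 45 [140, 138, 140, 138, 134, 206, 252, 248, 247, 247, 248, 250, 229, 186, 138, 104, 105, 106, 107, 104, 108, 122]
-20 12 [139, 137, 138, 132, 162, 238, 250, 247, 247, 247, 248, 249, 237, 205, 160, 104, 98, 102, 101, 98, 102, 113]
-20 45 [140, 138, 139, 138, 132, 203, 252, 247, 247, 247, 248, 249, 227, 196, 142, 103, 101, 103, 103, 100, 119, 138]
20 12 [123, 123, 123, 119, 140, 226, 249, 247, 246, 246, 247, 245, 224, 200, 150, 109, 99, 99, 101, 98, 99, 100]
20 45 [121, 122, 120, 122, 117, 179, 251, 247, 246, 246, 247, 243, 220, 190, 134, 100, 99, 101, 99, 98, 98, 108]
60 12 [126, 127, 126, 124, 143, 225, 249, 246, 246, 246, 246, 245, 229, 203, 156, 108, 98, 102, 101, 102, 96, 102]
60 45 [129, 129, 128, 128, 125, 176, 250, 247, 246, 246, 247, 245, 225, 191, 130, 102, 98, 100, 102, 100, 104, 119]
```

View pics/w2.png

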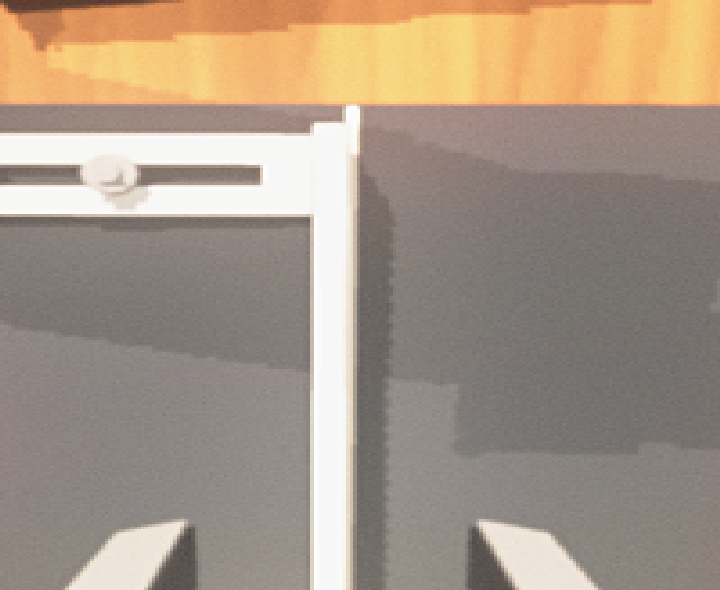

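The rail edge now sits at the near edge of the line (column 346 against 345–360 in the crop), so about 1.6 mm is still missing. I'm re-gripping to nudge it.

Call:
arm_command:
  series:
    - {"translation": [-0.003, 0, -0.045], "dr": [0, 0, 0], "hand": 0}
    - {"translation": [0, 0, -0.045], "dr": [0, 0, 0], "hand": 0}
    - {"translation": [0, 0, -0.045], "dr": [0, 0, 0], "hand": 0}
    - {"translation": [0, 0, -0.03], "dr": [0, 0, 0], "hand": 0}
    - {"translation": [0, 0, -0.021], "dr": [0, 0, 0], "hand": 0}

```text
time_s: 6.0
eef_pos: [522.0, -20.7, 212.3]
tcp_rot: [-179.5, -0.1, 88.3]
contact_force: [-0.4, -0.4, -0.0]
width: 0.497
grip_force: 0.0
```

Call:
arm_command:
  series:
    - {"translation": [0, 0, 0], "dr": [0, 0, 0], "hand": -1}
    - {"translation": [0, 0, 0], "dr": [0, 0, 0], "hand": -1}
    - {"translation": [0, 0, 0], "dr": [0, 0, 0], "hand": -1}
    - {"translation": [0, 0, 0], "dr": [0, 0, 0], "hand": -1}
    - {"translation": [0, 0, 0], "dr": [0, 0, 0], "hand": -1}

```text
time_s: 6.5
eef_pos: [524.8, -21.2, 217.9]
tcp_rot: [180.0, 0.0, 88.3]
contact_force: [3.2, -0.9, -0.6]
width: 0.11
grip_force: 4.5
```

Call:
arm_command:
  series:
    - {"translation": [0, 0, 0], "dr": [0, 0, 0], "hand": -1}
    - {"translation": [0, 0, 0], "dr": [0, 0, 0], "hand": -1}
    - {"translation": [0.0022, 0, 0], "dr": [0, 0, 0], "hand": -1}
    - {"translation": [0.002, 0, 0], "dr": [0, 0, 0], "hand": -1}
    - {"translation": [0, 0, 0], "dr": [0, 0, 0], "hand": -1}

```text
time_s: 7.0
eef_pos: [527.1, -21.2, 217.8]
tcp_rot: [-179.6, 0.0, 88.4]
contact_force: [-9.2, -0.5, 9.3]
width: 0.105
grip_force: 30.1
```

```bash
python3 - <<'E'
from h import *
s=sense();print(s['eef_pos'].round(1),s['contact_force'].round(1))
img,d,K,M=cam("wrist"); print(railtop(d,K,M,526))
E
```

```text
[527.1 -21.2 217.8] [-9.2 -0.5  9.3]
[3.24061447e-02 5.25367030e+02]
```

Call:
arm_command:
  series:
    - {"translation": [0.001, 0, 0], "dr": [0, 0, 0], "hand": -1}
    - {"translation": [0, 0, 0], "dr": [0, 0, 0], "hand": -1}
    - {"translation": [0, 0, 0], "dr": [0, 0, 0], "hand": 0}
    - {"translation": [0, 0, 0], "dr": [0, 0, 0], "hand": 0}
    - {"translation": [0, 0, 0], "dr": [0, 0, 0], "hand": 0}

```text
time_s: 7.55
eef_pos: [530.2, -21.2, 217.8]
tcp_rot: [179.9, 0.0, 88.3]
contact_force: [0.2, 0.2, 0.4]
width: 0.326
grip_force: 0.0
```

Call:
arm_command:
  series:
    - {"translation": [0, 0, 0.03], "dr": [0, 0, 0], "hand": 0}
    - {"translation": [0, 0, 0.045], "dr": [0, 0, 0], "hand": 0}
    - {"translation": [0, 0, 0.045], "dr": [0, 0, 0], "hand": 0}
    - {"translation": [0, 0, 0.045], "dr": [0, 0, 0], "hand": 0}
    - {"translation": [0, 0, 0.022], "dr": [0, 0, 0], "hand": 0}

```text
time_s: 8.05
eef_pos: [531.0, -21.3, 409.8]
tcp_rot: [179.5, 0.1, 88.4]
contact_force: [0.3, 0.4, 0.6]
width: 0.497
grip_force: 0.0
```

Call:
arm_command:
  series:
    - {"translation": [0, 0, 0], "dr": [0, 0, 0], "hand": 0}
    - {"translation": [0, 0, 0], "dr": [0, 0, 0], "hand": 0}

```text
time_s: 8.25
eef_pos: [529.8, -21.1, 404.3]
tcp_rot: [180.0, -0.0, 88.3]
contact_force: [-0.0, 0.8, 0.2]
width: 0.5
grip_force: 0.0
```

```bash
python3 - <<'E'
from h import *
print(sense()['eef_pos'])
img,d,K,M=cam("wrist"); print(railtop(d,K,M,526), M[:3,3])
for y in (-60,-20,20,60):
  for z in (12,45):
    print(y,z,[int(cv2.getRectSubPix(img[...,2].copy(),(1,1),proj(K,M,(x+0.033*(y+20),y,z)))[0,0]) for x in np.arange(512,545,1.5)])
save("w3",cv2.resize(img[20:120,230:330],(600,600),interpolation=cv2.INTER_NEAREST))
E
```

```text
[529.84205973 -21.11775705 404.27994167]
[3.40266172e-02 5.25374335e+02] [531.68275069  46.66915428 383.82226264]
-60 12 [139, 141, 141, 141, 151, 222, 251, 248, 247, 247, 247, 248, 251, 227, 155, 112, 102, 105, 109, 102, 105, 111]
-60 45 [141, 137, 144, 141, 138, 149, 237, 250, 247, 247, 247, 248, 250, 214, 141, 109, 102, 103, 105, 106, 110, 121]
-20 12 [140, 136, 140, 138, 148, 216, 250, 248, 247, 247, 247, 248, 250, 224, 156, 111, 103, 102, 104, 105, 99, 103]
-20 45 [137, 139, 137, 143, 138, 164, 249, 250, 247, 247, 247, 248, 250, 217, 141, 105, 102, 102, 101, 102, 102, 107]
20 12 [125, 126, 122, 119, 127, 191, 245, 247, 246, 246, 246, 247, 242, 208, 156, 105, 97, 100, 97, 101, 98, 96]
20 45 [126, 124, 125, 125, 123, 140, 235, 249, 246, 246, 247, 247, 241, 201, 142, 100, 97, 101, 103, 97, 100, 109]
60 12 [128, 132, 129, 127, 128, 201, 249, 247, 246, 247, 246, 247, 241, 207, 158, 113, 105, 102, 103, 104, 105, 106]
60 45 [130, 130, 131, 128, 130, 149, 247, 248, 246, 247, 246, 247, 241, 203, 144, 107, 104, 105, 104, 104, 103, 106]
```

View pics/w3.png

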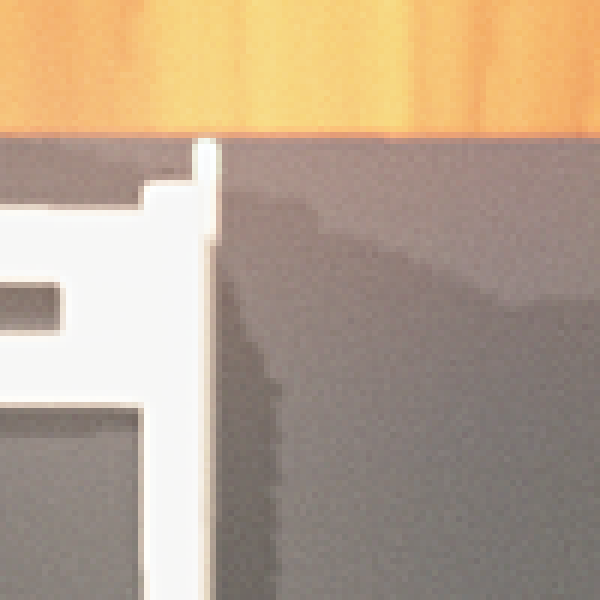

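```bash
python3 - <<'E'
from h import *
img,d,K,M=cam("wrist"); g=img.astype(np.float32).mean(-1)
xs=np.arange(514,542,0.5)
def prof(ys,z): return np.mean([[cv2.getRectSubPix(g,(1,1),proj(K,M,(x+0.0332*(y+20),y,z)))[0,0] for x in xs] for y in ys],0)
def cr(p,l,up,lo,hi):
    for i in range(len(xs)-1):
        if lo<=xs[i]<=hi and ((p[i]<l<=p[i+1]) if up else (p[i]>l>=p[i+1])): return round(xs[i]+0.5*(l-p[i])/(p[i+1]-p[i]),2)
for ys in (np.arange(-60,0,3),np.arange(0,60,3),np.arange(60,95,3)):
    p=prof(ys,45); q=prof(ys,12)
    print('rail left',cr(p,(p[2]+245)/2,True,516,524),'line right',cr(q,160,False,528,538)); print(q[28:44].round(0).tolist())
for ys in ([116],[118],[120]):
    q=prof(ys,12); print(ys,'mark',cr(q,180,True,520,534),cr(q,180,False,530,540), q[28:44].round(0).tolist())
E
```

```text
rail left 520.01 line right 533.16
[248.0, 248.0, 249.0, 250.0, 249.0, 247.0, 242.0, 228.0, 213.0, 191.0, 167.0, 145.0, 128.0, 111.0, 106.0, 104.0]
rail left 520.24 line right 533.13
[247.0, 248.0, 248.0, 248.0, 244.0, 241.0, 231.0, 221.0, 206.0, 186.0, 166.0, 144.0, 124.0, 113.0, 106.0, 102.0]
rail left 520.24 line right 533.24
[247.0, 248.0, 248.0, 247.0, 245.0, 240.0, 233.0, 224.0, 208.0, 192.0, 171.0, 148.0, 131.0, 121.0, 112.0, 112.0]
[116] mark None 534.14 [220.0, 224.0, 229.0, 238.0, 247.0, 249.0, 249.0, 250.0, 251.0, 247.0, 233.0, 217.0, 188.0, 159.0, 153.0, 151.0]
[118] mark 528.61 534.23 [151.0, 175.0, 198.0, 224.0, 250.0, 252.0, 250.0, 251.0, 252.0, 249.0, 240.0, 226.0, 195.0, 163.0, 155.0, 150.0]
[120] mark 528.54 534.2 [156.0, 178.0, 201.0, 226.0, 252.0, 252.0, 251.0, 251.0, 252.0, 249.0, 239.0, 225.0, 193.0, 161.0, 153.0, 148.0]
```

Call:
arm_command:
  series:
    - {"translation": [-0.0044, 0, -0.045], "dr": [0, 0, 0], "hand": 0}
    - {"translation": [0, 0, -0.045], "dr": [0, 0, 0], "hand": 0}
    - {"translation": [0, 0, -0.045], "dr": [0, 0, 0], "hand": 0}
    - {"translation": [0, 0, -0.03], "dr": [0, 0, 0], "hand": -0.4}
    - {"translation": [0, 0, -0.021], "dr": [0, 0, 0], "hand": -0.4}

```text
time_s: 8.85
eef_pos: [522.8, -20.7, 213.4]
tcp_rot: [-179.5, -0.1, 88.3]
contact_force: [0.2, 0.6, 0.6]
width: 0.367
grip_force: 0.0
```

Call:
arm_command:
  series:
    - {"translation": [0, 0, 0], "dr": [0, 0, 0], "hand": -0.5}
    - {"translation": [0, 0, 0], "dr": [0, 0, 0], "hand": -1}
    - {"translation": [0, 0, 0], "dr": [0, 0, 0], "hand": -1}
    - {"translation": [0, 0, 0], "dr": [0, 0, 0], "hand": -1}
    - {"translation": [0, 0, 0], "dr": [0, 0, 0], "hand": -1}

```text
time_s: 9.35
eef_pos: [525.8, -21.2, 218.6]
tcp_rot: [179.9, 0.0, 88.3]
contact_force: [4.7, 0.1, -8.9]
width: 0.101
grip_force: 30.0
```

Call:
arm_command:
  series:
    - {"translation": [0, 0, 0], "dr": [0, 0, 0], "hand": -1}
    - {"translation": [0.0025, 0, 0], "dr": [0, 0, 0], "hand": -1}
    - {"translation": [0.0026, 0, 0], "dr": [0, 0, 0], "hand": -1}
    - {"translation": [0, 0, 0], "dr": [0, 0, 0], "hand": -1}
    - {"translation": [0, 0, 0], "dr": [0, 0, 0], "hand": 0}

```text
time_s: 9.85
eef_pos: [529.6, -21.1, 218.8]
tcp_rot: [-179.8, 0.0, 88.4]
contact_force: [0.1, -0.4, 0.3]
width: 0.157
grip_force: 0.0
```

Call:
arm_command:
  series:
    - {"translation": [0, 0, 0], "dr": [0, 0, 0], "hand": 0}
    - {"translation": [0, 0, 0], "dr": [0, 0, 0], "hand": 0}
    - {"translation": [0, 0, 0.045], "dr": [0, 0, 0], "hand": 0}
    - {"translation": [0, 0, 0.045], "dr": [0, 0, 0], "hand": 0}
    - {"translation": [-0.01, -0.012, 0.045], "dr": [0, 0, 0.131], "hand": 0}

```text
time_s: 10.35
eef_pos: [521.2, -32.5, 355.6]
tcp_rot: [179.9, -0.0, 96.1]
contact_force: [0.5, -0.5, 1.0]
width: 0.496
grip_force: 0.0
```

Call:
arm_command:
  series:
    - {"translation": [-0.007, -0.011, 0.025], "dr": [0, 0, 0.131], "hand": 0}
    - {"translation": [-0.007, -0.011, 0], "dr": [0, 0, 0.131], "hand": 0}
    - {"translation": [-0.007, -0.011, 0], "dr": [0, 0, 0.131], "hand": 0}
    - {"translation": [-0.007, -0.011, 0], "dr": [0, 0, 0.131], "hand": 0}
    - {"translation": [-0.007, -0.011, 0], "dr": [0, 0, 0.131], "hand": 0}

```text
time_s: 10.85
eef_pos: [485.5, -88.6, 379.3]
tcp_rot: [180.0, 0.1, 133.7]
contact_force: [0.8, 0.2, 0.3]
width: 0.501
grip_force: 0.0
```

Call:
arm_command:
  series:
    - {"translation": [-0.007, -0.011, 0], "dr": [0, 0, 0.131], "hand": 0}
    - {"translation": [-0.007, -0.011, 0], "dr": [0, 0, 0.131], "hand": 0}
    - {"translation": [-0.007, -0.011, 0], "dr": [0, 0, 0.131], "hand": 0}
    - {"translation": [-0.007, -0.011, 0], "dr": [0, 0, 0.131], "hand": 0}
    - {"translation": [-0.005, -0.008, 0], "dr": [0, 0, 0.131], "hand": 0}

```text
time_s: 11.35
eef_pos: [452.4, -140.7, 379.2]
tcp_rot: [-180.0, 0.1, 171.2]
contact_force: [-0.0, -0.3, -0.8]
width: 0.497
grip_force: 0.0
```

Call:
arm_command:
  series:
    - {"translation": [0, 0, 0], "dr": [0, 0, 0.131], "hand": 0}
    - {"translation": [0, 0, 0], "dr": [0, 0, 0], "hand": 0}

```text
time_s: 11.55
eef_pos: [452.7, -140.5, 379.2]
tcp_rot: [-180.0, 0.1, 178.4]
contact_force: [-0.7, 0.6, -0.8]
width: 0.501
grip_force: 0.0
```

```bash
python3 - <<'E'
from h import *
s=sense();print(s['eef_pos'].round(1),s['tcp_rot'].round(1),s['qpos'].round(0))
img,d,K,M=cam("wrist"); P=cloud(K,M,d); print(railtop(d,K,M,526))
m=(d>0)&(P[...,2]>47.5)&(P[...,2]<75)&(abs(P[...,0]-455)<50)&(P[...,1]<-90)&(P[...,1]>-185)
Q=P[m]; print(len(Q),Q.mean(0),cv2.minAreaRect(Q[:,:2].astype(np.float32)),np.percentile(Q[:,2],[5,50,95]))
print(eyes.spot_point("clamp_grip","wrist"),m.nonzero()[0].mean(),m.nonzero()[1].mean())
save("w4",cv2.resize(img,(768,576)))
E
```

```text
[ 452.7 -140.5  379.2] [-1.800e+02  1.000e-01  1.784e+02] [ -28.    1.  104.    0.   75. -116.]
[3.26248182e-02 5.25454429e+02]
408 [ 452.54763585 -140.98676884   54.18188894] ((453.1540222167969, -140.98678588867188), (9.942451477050781, 43.81752014160156), 81.36410522460938) [52.57795307 54.36241379 55.43022294]
[{'pixel': [262.9, 181.5], 'conf': 0.7}] 181.45098039215685 261.7671568627451
```

View pics/w4.png

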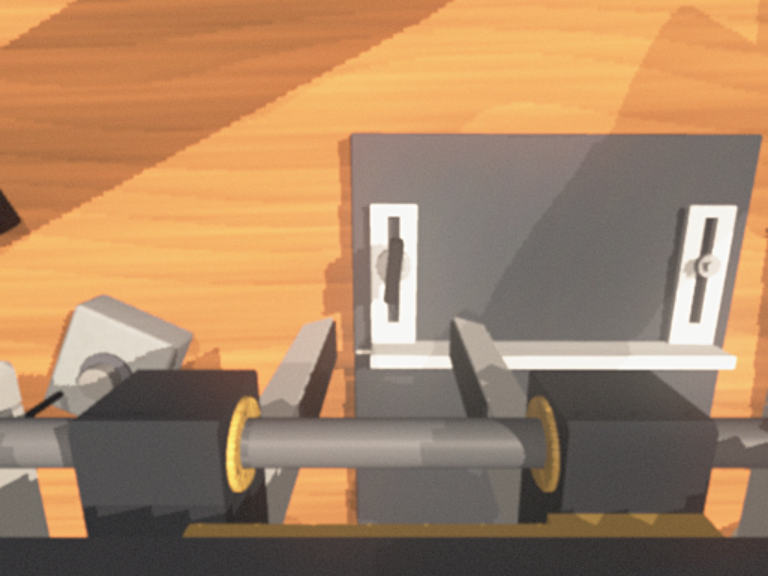

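The wing is at (395,270), 44×10 mm, turned 6.7° from the board's x. Gripping it and turning clockwise by about 62–64°.

Call:
arm_command:
  series:
    - {"translation": [0.0003, -0.0005, -0.04], "dr": [0, 0, -0.122], "hand": 0}
    - {"translation": [0, 0, -0.04], "dr": [0, 0, 0], "hand": -0.3}
    - {"translation": [0, 0, -0.04], "dr": [0, 0, 0], "hand": -0.3}
    - {"translation": [0, 0, -0.03], "dr": [0, 0, 0], "hand": -0.3}
    - {"translation": [0, 0, 0], "dr": [0, 0, 0], "hand": -1}

```text
time_s: 12.15
eef_pos: [450.7, -139.3, 224.6]
tcp_rot: [179.8, -0.5, 171.3]
contact_force: [-1.3, -3.4, -1.9]
width: 0.296
grip_force: 2.2
```

Call:
arm_command:
  series:
    - {"translation": [0, 0, 0], "dr": [0, 0, 0], "hand": -1}
    - {"translation": [0, 0, 0], "dr": [0, 0, 0], "hand": -1}
    - {"translation": [0, 0, 0], "dr": [0, 0, 0], "hand": -1}
    - {"translation": [0, 0, 0], "dr": [0, 0, 0], "hand": -1}
    - {"translation": [0, 0, 0], "dr": [0, 0, 0], "hand": -1}

```text
time_s: 12.65
eef_pos: [451.0, -140.0, 226.6]
tcp_rot: [180.0, -0.3, 171.4]
contact_force: [-0.8, -3.1, -27.2]
width: 0.253
grip_force: 30.0
```

Call:
arm_command:
  series:
    - {"translation": [0, 0, 0], "dr": [0, 0, -0.11], "hand": -1}
    - {"translation": [0, 0, 0], "dr": [0, 0, -0.11], "hand": -1}
    - {"translation": [0, 0, 0], "dr": [0, 0, -0.11], "hand": -1}
    - {"translation": [0, 0, 0], "dr": [0, 0, -0.11], "hand": -1}
    - {"translation": [0, 0, 0], "dr": [0, 0, -0.11], "hand": -1}

```text
time_s: 13.15
eef_pos: [451.4, -139.0, 226.6]
tcp_rot: [179.9, -0.3, 139.6]
contact_force: [2.2, 2.4, -27.4]
width: 0.257
grip_force: 30.0
```

Call:
arm_command:
  series:
    - {"translation": [0, 0, 0], "dr": [0, 0, -0.11], "hand": -1}
    - {"translation": [0, 0, 0], "dr": [0, 0, -0.11], "hand": -1}
    - {"translation": [0, 0, 0], "dr": [0, 0, -0.11], "hand": -1}
    - {"translation": [0, 0, 0], "dr": [0, 0, -0.11], "hand": -1}
    - {"translation": [0, 0, 0], "dr": [0, 0, -0.08], "hand": -1}

```text
time_s: 13.65
eef_pos: [452.3, -138.4, 226.7]
tcp_rot: [179.9, -0.3, 109.8]
contact_force: [7.2, 4.8, -29.6]
width: 0.257
grip_force: 30.0
```

Call:
arm_command:
  series:
    - {"translation": [0, 0, 0], "dr": [0, 0, -0.04], "hand": -1}
    - {"translation": [0, 0, 0], "dr": [0, 0, 0], "hand": -1}
    - {"translation": [0, 0, 0], "dr": [0, 0, 0], "hand": -1}

```text
time_s: 13.95
eef_pos: [452.4, -138.3, 226.7]
tcp_rot: [179.9, -0.3, 107.8]
contact_force: [6.9, 5.1, -29.9]
width: 0.261
grip_force: 30.0
```

```bash
python3 -c "
from h import *
s=sense();print(s['moment'].round(2),s['contact_force'].round(1),s['tcp_rot'].round(1),s['eef_pos'].round(1))"
```

```text
[ 0.96 -1.19  0.42] [  6.9   5.1 -29.9] [179.9  -0.3 107.8] [ 452.4 -138.3  226.7]
```

Call:
arm_command:
  series:
    - {"translation": [0, 0, 0], "dr": [0, 0, 0], "hand": 0}
    - {"translation": [0, 0, 0], "dr": [0, 0, 0], "hand": 0}
    - {"translation": [0, 0, 0], "dr": [0, 0, 0], "hand": 0}
    - {"translation": [0, 0, 0.04], "dr": [0, 0, 0], "hand": 0}
    - {"translation": [0, 0, 0.04], "dr": [0, 0, 0.1], "hand": 0}

```text
time_s: 14.45
eef_pos: [453.0, -140.9, 310.5]
tcp_rot: [180.0, 0.0, 113.7]
contact_force: [0.6, -0.9, -0.1]
width: 0.501
grip_force: 0.0
```

Call:
arm_command:
  series:
    - {"translation": [0, 0, 0.04], "dr": [0, 0, 0.14], "hand": 0}
    - {"translation": [0, 0, 0.03], "dr": [0, 0, 0.14], "hand": 0}
    - {"translation": [0, 0, 0], "dr": [0, 0, 0.14], "hand": 0}
    - {"translation": [0, 0, 0], "dr": [0, 0, 0.14], "hand": 0}
    - {"translation": [0, 0, 0], "dr": [0, 0, 0], "hand": 0}

```text
time_s: 14.95
eef_pos: [453.3, -141.1, 381.2]
tcp_rot: [180.0, 0.3, 145.6]
contact_force: [-0.3, -0.9, -0.6]
width: 0.5
grip_force: 0.0
```

```bash
python3 - <<'E'
from h import *
s=sense();print(s['eef_pos'].round(1),s['tcp_rot'].round(1),s['qpos'].round(0))
img,d,K,M=cam("wrist"); P=cloud(K,M,d); print(railtop(d,K,M,526))
m=(d>0)&(P[...,2]>47.5)&(P[...,2]<75)&(abs(P[...,0]-455)<50)&(P[...,1]<-90)&(P[...,1]>-185)
Q=P[m]; print(len(Q),Q.mean(0),cv2.minAreaRect(Q[:,:2].astype(np.float32)),np.percentile(Q[:,2],[5,50,95]))
u,v=proj(K,M,(453,-141,50)); c=img[int(v)-55:int(v)+55,int(u)-75:int(u)+75]
save("w5",cv2.resize(c,(750,550)))
E
```

```text
[ 453.3 -141.1  381.2] [180.    0.3 145.6] [-28.   1. 104.   0.  76. -83.]
[3.24756869e-02 5.25511902e+02]
424 [ 452.56151844 -140.55579928   53.98965954] ((453.1461486816406, -140.85214233398438), (10.211649894714355, 43.57857894897461), 19.249937057495117) [51.14657245 54.2498262  55.41173748]
```

View pics/w5.png

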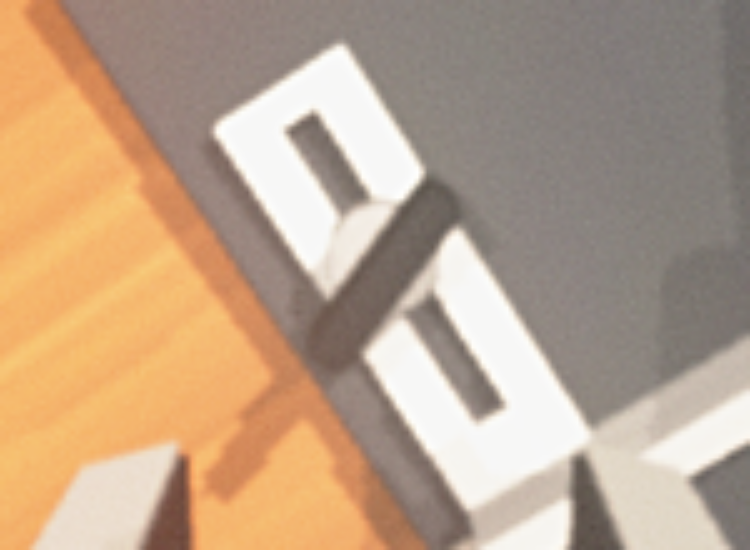

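The wing now reads 68.9° (1.20 rad), so it is fully tight, and the rail hasn't moved. Moving over the tray next.

Call:
arm_command:
  series:
    - {"translation": [0.002, 0.04, 0], "dr": [0, 0, 0.055], "hand": 0}
    - {"translation": [0.002, 0.04, 0], "dr": [0, 0, 0.055], "hand": 0}
    - {"translation": [0.002, 0.04, 0], "dr": [0, 0, 0.055], "hand": 0}
    - {"translation": [0.002, 0.04, 0], "dr": [0, 0, 0.055], "hand": 0}
    - {"translation": [0.002, 0.04, 0], "dr": [0, 0, 0.055], "hand": 0}

```text
time_s: 15.5
eef_pos: [462.9, 60.7, 379.3]
tcp_rot: [180.0, 0.1, 161.3]
contact_force: [0.4, -0.1, 0.0]
width: 0.503
grip_force: 0.0
```

Call:
arm_command:
  series:
    - {"translation": [0.002, 0.04, 0], "dr": [0, 0, 0.055], "hand": 0}
    - {"translation": [0.002, 0.04, 0], "dr": [0, 0, 0.055], "hand": 0}
    - {"translation": [0.002, 0.04, 0], "dr": [0, 0, 0.055], "hand": 0}
    - {"translation": [0.002, 0.04, 0], "dr": [0, 0, 0.055], "hand": 0}
    - {"translation": [0.001, 0.04, 0], "dr": [0, 0, 0.055], "hand": 0}

```text
time_s: 16.0
eef_pos: [471.9, 261.0, 379.2]
tcp_rot: [180.0, 0.1, 177.1]
contact_force: [0.1, -0.0, 0.3]
width: 0.503
grip_force: 0.0
```

Call:
arm_command:
  series:
    - {"translation": [0, 0.04, 0], "dr": [0, 0, 0.05], "hand": 0}
    - {"translation": [0, 0, 0], "dr": [0, 0, 0], "hand": 0}
    - {"translation": [0, 0, 0], "dr": [0, 0, 0], "hand": 0}

```text
time_s: 16.3
eef_pos: [471.8, 299.8, 378.7]
tcp_rot: [-180.0, 0.0, 180.0]
contact_force: [-0.7, 1.0, -0.7]
width: 0.499
grip_force: 0.0
```

```bash
cat >> h.py <<'E'
def modules(img,d,K,M,zt,xlim,ylim,tol=7):
    """grey boxes by top face height: list of (pixel,centre,yaw deg mod 180,size)"""
    P=cloud(K,M,d); i=img.astype(int)
    sat=i.max(-1)-i.min(-1)
    m=(d>0)&(abs(P[...,2]-zt)<tol)&(P[...,0]>xlim[0])&(P[...,0]<xlim[1])&(P[...,1]>ylim[0])&(P[...,1]<ylim[1])
    m=cv2.morphologyEx(m.astype(np.uint8),cv2.MORPH_OPEN,np.ones((3,3),np.uint8))
    n,lab,st,ce=cv2.connectedComponentsWithStats(m); out=[]
    for k in range(1,n):
        if st[k,4]<150: continue
        Q=P[lab==k]; zm=np.median(Q[:,2]); Q=Q[abs(Q[:,2]-zm)<2.5]; (c,(w,h),a)=cv2.minAreaRect(Q[:,:2].astype(np.float32))
        if w<h: a+=90; w,h=h,w
        a=(a+90)%180-90
        out.append((ce[k].round(0).tolist(),np.round([*c,zm],1).tolist(),round(a,1),(round(w,1),round(h,1)),img[lab==k].mean(0).round(0).tolist()))
    return out
E
python3 - <<'E'
from h import *
s=sense();print(s['eef_pos'].round(1),s['tcp_rot'].round(1),s['qpos'].round(0))
img,d,K,M=cam("wrist")
for o in modules(img,d,K,M,37,(380,660),(150,450)): print(o)
save("w6",cv2.resize(img,(768,576)))
E
```

```text
[471.8 299.8 378.7] [-180.    0.  180.] [ 24.  11.  92.  -0.  77. -66.]
([303.0, 184.0], [478.8, 344.4, 37.1], 6.8, (49.9, 36.0), [238.0, 234.0, 226.0])
([214.0, 187.0], [482.3, 246.8, 36.9], 11.0, (50.0, 36.1), [226.0, 219.0, 208.0])
```

View pics/w6.png

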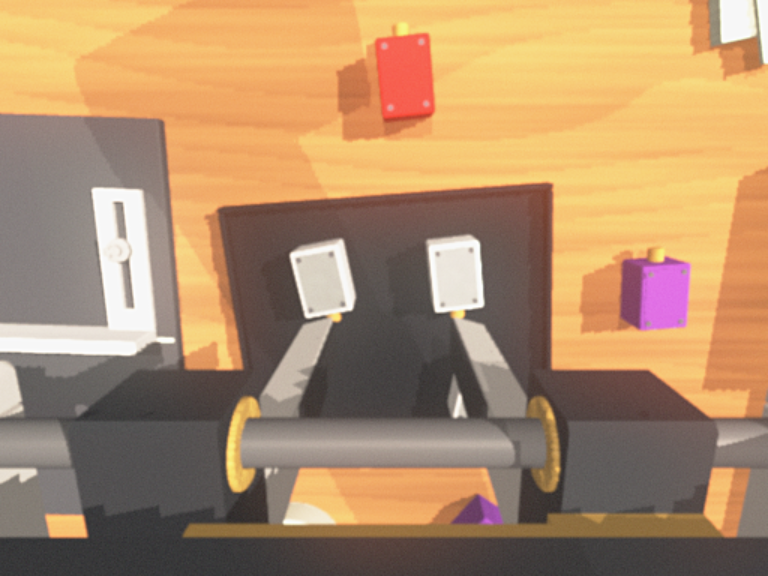

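The tray holds module A at (455,275) and module B at (322,280), both connectors towards +x and both 50×36 mm. Red and purple look-alikes are outside the tray. Picking B first.

Call:
arm_command:
  series:
    - {"translation": [0.005, -0.027, 0], "dr": [0, 0, 0.096], "hand": 0.3}
    - {"translation": [0.0055, -0.026, -0.03], "dr": [0, 0, 0.096], "hand": 0.3}
    - {"translation": [0, 0, -0.04], "dr": [0, 0, 0], "hand": 0.3}
    - {"translation": [0, 0, -0.04], "dr": [0, 0, 0], "hand": 0.3}
    - {"translation": [0, 0, -0.03], "dr": [0, 0, 0], "hand": 0.3}

```text
time_s: 16.85
eef_pos: [481.9, 243.9, 236.7]
tcp_rot: [-180.0, -0.1, -169.3]
contact_force: [0.4, -0.2, 0.5]
width: 0.646
grip_force: 0.0
```

Call:
arm_command:
  series:
    - {"translation": [0, 0, -0.015], "dr": [0, 0, 0], "hand": 0.3}
    - {"translation": [0, 0, -0.01], "dr": [0, 0, 0], "hand": 0.3}
    - {"translation": [0, 0, -0.005], "dr": [0, 0, 0], "hand": 0.3}
    - {"translation": [0, 0, 0], "dr": [0, 0, 0], "hand": -1}
    - {"translation": [0, 0, 0], "dr": [0, 0, 0], "hand": -1}

```text
time_s: 17.35
eef_pos: [483.2, 246.6, 210.0]
tcp_rot: [180.0, 0.2, -169.0]
contact_force: [-0.3, -0.5, -0.3]
width: 0.512
grip_force: 0.0
```

Call:
arm_command:
  series:
    - {"translation": [0, 0, 0], "dr": [0, 0, 0], "hand": -1}
    - {"translation": [0, 0, 0], "dr": [0, 0, 0], "hand": -1}
    - {"translation": [0, 0, 0], "dr": [0, 0, 0], "hand": -1}

```text
time_s: 17.65
eef_pos: [482.9, 246.7, 209.8]
tcp_rot: [180.0, 0.1, -169.0]
contact_force: [-0.6, 1.2, 3.6]
width: 0.379
grip_force: 30.0
```

Call:
arm_command:
  series:
    - {"translation": [0, 0, 0.02], "dr": [0, 0, 0], "hand": -1}
    - {"translation": [0, 0, 0.04], "dr": [0, 0, 0], "hand": -1}
    - {"translation": [0, 0, 0.02], "dr": [0, 0, 0], "hand": -1}
    - {"translation": [0.0084, -0.0368, 0], "dr": [0, 0, -0.025], "hand": -1}
    - {"translation": [0.0084, -0.0368, 0], "dr": [0, 0, -0.025], "hand": -1}

```text
time_s: 18.15
eef_pos: [499.3, 172.8, 289.7]
tcp_rot: [-180.0, 0.1, -171.7]
contact_force: [0.2, -0.4, -1.6]
width: 0.38
grip_force: 30.0
```

Call:
arm_command:
  series:
    - {"translation": [0.0084, -0.0368, 0], "dr": [0, 0, -0.025], "hand": -1}
    - {"translation": [0.0084, -0.0368, 0], "dr": [0, 0, -0.025], "hand": -1}
    - {"translation": [0.0084, -0.0368, 0], "dr": [0, 0, -0.025], "hand": -1}
    - {"translation": [0.0084, -0.0368, 0], "dr": [0, 0, -0.025], "hand": -1}
    - {"translation": [0.0084, -0.0368, 0], "dr": [0, 0, -0.025], "hand": -1}

```text
time_s: 18.65
eef_pos: [541.0, -12.7, 288.2]
tcp_rot: [180.0, -0.1, -179.1]
contact_force: [-0.5, 0.7, -1.8]
width: 0.381
grip_force: 30.0
```

Call:
arm_command:
  series:
    - {"translation": [0.0084, -0.0368, 0], "dr": [0, 0, -0.025], "hand": -1}
    - {"translation": [0.0084, -0.0368, 0], "dr": [0, 0, -0.025], "hand": -1}
    - {"translation": [0, 0, 0], "dr": [0, 0, 0], "hand": -1}
    - {"translation": [0, 0, 0], "dr": [0, 0, 0], "hand": -1}

```text
time_s: 19.05
eef_pos: [557.7, -85.5, 288.1]
tcp_rot: [180.0, -0.1, 178.0]
contact_force: [0.3, 0.7, -1.7]
width: 0.385
grip_force: 30.0
```

```bash
python3 - <<'E'
from h import *
s=sense();print(s['eef_pos'].round(1),s['tcp_rot'].round(1),s['contact_force'].round(1))
img,d,K,M=cam("wrist"); save("w7",img)
for o in modules(img,d,K,M,s['eef_pos'][2]-188.8+16,(500,640),(-150,50),12): print(o)
P=cloud(K,M,d)
print(railtop(d,K,M,526))
E
```

```text
[557.7 -85.5 288.1] [ 1.80e+02 -1.00e-01  1.78e+02] [ 0.3  0.7 -1.7]
([261.0, 235.0], [554.9, -86.0, 115.3], 87.6, (59.5, 47.0), [160.0, 153.0, 143.0])
[3.11243282e-02 5.26161039e+02]
```

View pics/w7.png

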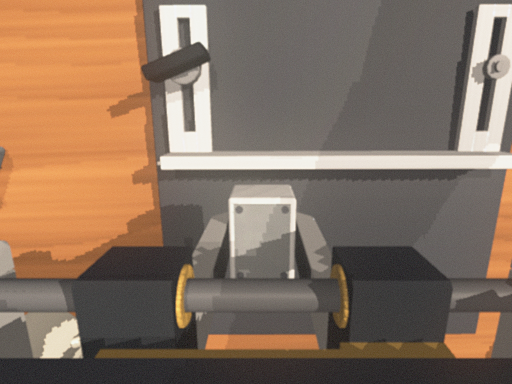

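Call:
arm_command:
  series:
    - {"translation": [0.001, 0.0005, -0.03], "dr": [0, 0, 0], "hand": -1}
    - {"translation": [0, 0, -0.025], "dr": [0, 0, 0], "hand": -1}
    - {"translation": [0, 0, -0.01], "dr": [0, 0, 0], "hand": -1}
    - {"translation": [0, 0, -0.005], "dr": [0, 0, 0], "hand": -1}
    - {"translation": [0, 0, 0], "dr": [0, 0, 0], "hand": -1}

```text
time_s: 19.6
eef_pos: [558.9, -83.6, 218.5]
tcp_rot: [180.0, -0.0, 178.2]
contact_force: [0.9, 0.3, -1.6]
width: 0.381
grip_force: 30.0
```

Call:
arm_command:
  series:
    - {"translation": [-0.0015, 0, 0], "dr": [0, 0, 0], "hand": -1}
    - {"translation": [-0.001, 0, 0], "dr": [0, 0, 0], "hand": -1}
    - {"translation": [0, 0, 0], "dr": [0, 0, 0], "hand": -1}

```text
time_s: 19.9
eef_pos: [556.8, -84.5, 219.7]
tcp_rot: [-180.0, 0.1, 178.1]
contact_force: [-0.0, -0.7, -1.8]
width: 0.38
grip_force: 30.0
```

Call:
arm_command:
  series:
    - {"translation": [0, 0, -0.0018], "dr": [0, 0, 0], "hand": -1}
    - {"translation": [-0.001, 0, 0], "dr": [0, 0, 0], "hand": -1}
    - {"translation": [0, 0, 0], "dr": [0, 0, 0], "hand": -1}

```text
time_s: 20.2
eef_pos: [555.4, -84.5, 216.9]
tcp_rot: [-180.0, -0.0, 178.1]
contact_force: [-0.1, 0.3, -0.5]
width: 0.38
grip_force: 30.0
```

Call:
arm_command:
  series:
    - {"translation": [-0.001, 0, 0], "dr": [0, 0, 0], "hand": -1}
    - {"translation": [0, 0, 0], "dr": [0, 0, 0], "hand": -1}

```text
time_s: 20.4
eef_pos: [554.9, -84.4, 217.1]
tcp_rot: [-180.0, 0.1, 178.1]
contact_force: [3.1, -0.0, -2.8]
width: 0.377
grip_force: 30.0
```

Call:
arm_command:
  series:
    - {"translation": [0, 0, 0], "dr": [0, 0, 0], "hand": 0}
    - {"translation": [0, 0, 0], "dr": [0, 0, 0], "hand": 0}
    - {"translation": [0, 0, 0], "dr": [0, 0, 0], "hand": 0}
    - {"translation": [0, 0, 0.04], "dr": [0, 0, 0], "hand": 0}
    - {"translation": [0, 0, 0.045], "dr": [0, 0, 0], "hand": 0}

```text
time_s: 20.9
eef_pos: [553.3, -84.1, 300.4]
tcp_rot: [179.9, -0.4, 178.1]
contact_force: [1.2, -0.4, -0.5]
width: 0.501
grip_force: 0.0
```

Call:
arm_command:
  series:
    - {"translation": [0, 0, 0.045], "dr": [0, 0, 0], "hand": 0}
    - {"translation": [-0.0069, 0.037, 0.01], "dr": [0, 0, 0], "hand": 0.3}
    - {"translation": [-0.0069, 0.039, 0], "dr": [0, 0, 0.015], "hand": 0.3}
    - {"translation": [-0.0069, 0.039, 0], "dr": [0, 0, 0.015], "hand": 0.3}
    - {"translation": [-0.0069, 0.039, 0], "dr": [0, 0, 0.015], "hand": 0.3}

```text
time_s: 21.4
eef_pos: [526.4, 70.8, 357.3]
tcp_rot: [-180.0, 0.0, -179.3]
contact_force: [-0.1, 0.1, 0.5]
width: 0.651
grip_force: 0.0
```

Call:
arm_command:
  series:
    - {"translation": [-0.0069, 0.039, 0], "dr": [0, 0, 0.015], "hand": 0.3}
    - {"translation": [-0.0069, 0.039, 0], "dr": [0, 0, 0.015], "hand": 0.3}
    - {"translation": [-0.0069, 0.039, 0], "dr": [0, 0, 0.015], "hand": 0.3}
    - {"translation": [-0.0069, 0.039, 0], "dr": [0, 0, 0.015], "hand": 0.3}
    - {"translation": [-0.0069, 0.039, 0], "dr": [0, 0, 0.015], "hand": 0.3}

```text
time_s: 21.9
eef_pos: [491.8, 266.1, 357.0]
tcp_rot: [-180.0, 0.0, -175.0]
contact_force: [0.7, -0.6, 0.3]
width: 0.647
grip_force: 0.0
```

Call:
arm_command:
  series:
    - {"translation": [-0.0069, 0.039, 0], "dr": [0, 0, 0.015], "hand": 0.3}
    - {"translation": [-0.006, 0.038, 0], "dr": [0, 0, 0.015], "hand": 0.3}
    - {"translation": [0, 0, 0], "dr": [0, 0, 0], "hand": 0.3}
    - {"translation": [0, 0, 0], "dr": [0, 0, 0], "hand": 0.3}

```text
time_s: 22.3
eef_pos: [479.1, 342.1, 356.6]
tcp_rot: [-179.9, -0.0, -173.2]
contact_force: [0.6, 0.1, -0.3]
width: 0.653
grip_force: 0.0
```

```bash
python3 - <<'E'
from h import *
s=sense();print(s['eef_pos'].round(1),s['tcp_rot'].round(1))
img,d,K,M=cam("wrist")
for o in modules(img,d,K,M,37,(380,660),(150,450)): print(o)
img,d,K,M=cam("top")
for z in (37,44):
  for o in modules(img,d,K,M,z,(380,680),(-150,450),10): print(o)
E
```

```text
[479.1 342.1 356.6] [-179.9   -0.  -173.2]
([265.0, 182.0], [478.8, 344.3, 37.1], 7.7, (49.4, 35.1), [238.0, 234.0, 227.0])
([276.0, 263.0], [568.8, 367.3, 36.9], -9.3, (40.5, 36.2), [221.0, 215.0, 204.0])
([277.0, 191.0], [547.7, -94.3, 45.2], 88.7, (112.3, 57.4), [148.0, 144.0, 135.0])
([237.0, 196.0], [527.3, 39.8, 44.7], 88.6, (142.9, 10.0), [180.0, 180.0, 169.0])
```

Call:
arm_command:
  series:
    - {"translation": [-0.0003, 0.0022, -0.03], "dr": [0, 0, 0.008], "hand": 0.3}
    - {"translation": [0, 0, -0.04], "dr": [0, 0, 0], "hand": 0.3}
    - {"translation": [0, 0, -0.035], "dr": [0, 0, 0], "hand": 0.3}
    - {"translation": [0, 0, -0.025], "dr": [0, 0, 0], "hand": 0.3}
    - {"translation": [0, 0, -0.012], "dr": [0, 0, 0], "hand": 0.3}

```text
time_s: 22.9
eef_pos: [478.6, 341.6, 212.0]
tcp_rot: [-179.9, -0.3, -173.0]
contact_force: [-0.2, -0.5, -0.8]
width: 0.647
grip_force: 0.0
```

Call:
arm_command:
  series:
    - {"translation": [0, 0, -0.005], "dr": [0, 0, 0], "hand": 0.3}
    - {"translation": [0, 0, 0], "dr": [0, 0, 0], "hand": 0.3}
    - {"translation": [0, 0, 0], "dr": [0, 0, 0], "hand": -1}
    - {"translation": [0, 0, 0], "dr": [0, 0, 0], "hand": -1}
    - {"translation": [0, 0, 0], "dr": [0, 0, 0], "hand": -1}

```text
time_s: 23.4
eef_pos: [479.7, 344.1, 211.2]
tcp_rot: [180.0, 0.1, -172.8]
contact_force: [0.2, -0.1, 0.5]
width: 0.432
grip_force: 0.0
```

Call:
arm_command:
  series:
    - {"translation": [0, 0, 0], "dr": [0, 0, 0], "hand": -1}
    - {"translation": [0, 0, 0], "dr": [0, 0, 0], "hand": -1}
    - {"translation": [0, 0, 0], "dr": [0, 0, 0], "hand": -1}

```text
time_s: 23.7
eef_pos: [479.6, 344.2, 210.9]
tcp_rot: [180.0, 0.1, -172.8]
contact_force: [-1.2, 0.2, 5.9]
width: 0.38
grip_force: 30.0
```

Call:
arm_command:
  series:
    - {"translation": [0, 0, 0.02], "dr": [0, 0, 0], "hand": -1}
    - {"translation": [0, 0, 0.04], "dr": [0, 0, 0], "hand": -1}
    - {"translation": [0, 0, 0.02], "dr": [0, 0, 0], "hand": -1}
    - {"translation": [0.0081, -0.0367, 0], "dr": [0, 0, -0.016], "hand": -1}
    - {"translation": [0.0081, -0.0367, 0], "dr": [0, 0, -0.016], "hand": -1}

```text
time_s: 24.2
eef_pos: [495.3, 270.3, 290.3]
tcp_rot: [-180.0, 0.1, -174.5]
contact_force: [0.9, -0.7, -2.1]
width: 0.38
grip_force: 30.0
```

Call:
arm_command:
  series:
    - {"translation": [0.0081, -0.0367, 0], "dr": [0, 0, -0.016], "hand": -1}
    - {"translation": [0.0081, -0.0367, 0], "dr": [0, 0, -0.016], "hand": -1}
    - {"translation": [0.0081, -0.0367, 0], "dr": [0, 0, -0.016], "hand": -1}
    - {"translation": [0.0081, -0.0367, 0], "dr": [0, 0, -0.016], "hand": -1}
    - {"translation": [0.0081, -0.0367, 0], "dr": [0, 0, -0.016], "hand": -1}

```text
time_s: 24.7
eef_pos: [535.5, 85.4, 288.9]
tcp_rot: [-180.0, -0.1, -179.3]
contact_force: [0.4, 0.2, -2.4]
width: 0.382
grip_force: 30.0
```

Call:
arm_command:
  series:
    - {"translation": [0.0081, -0.0367, 0], "dr": [0, 0, -0.016], "hand": -1}
    - {"translation": [0.0081, -0.0367, 0], "dr": [0, 0, -0.016], "hand": -1}
    - {"translation": [0.0081, -0.0367, 0], "dr": [0, 0, -0.016], "hand": -1}
    - {"translation": [0, 0, 0], "dr": [0, 0, 0], "hand": -1}
    - {"translation": [0, 0, 0], "dr": [0, 0, 0], "hand": -1}

```text
time_s: 25.2
eef_pos: [559.8, -23.9, 288.9]
tcp_rot: [180.0, -0.1, 177.9]
contact_force: [-0.5, 0.4, 0.1]
width: 0.383
grip_force: 30.0
```

Call:
arm_command:
  series:
    - {"translation": [0, 0, -0.03], "dr": [0, 0, 0], "hand": -1}
    - {"translation": [0, 0, -0.025], "dr": [0, 0, 0], "hand": -1}
    - {"translation": [0, 0, -0.01], "dr": [0, 0, 0], "hand": -1}
    - {"translation": [0, 0, -0.005], "dr": [0, 0, 0], "hand": -1}
    - {"translation": [0, 0, 0], "dr": [0, 0, 0], "hand": -1}

```text
time_s: 25.7
eef_pos: [559.9, -22.4, 219.5]
tcp_rot: [180.0, -0.1, 178.1]
contact_force: [-0.4, 0.5, -1.0]
width: 0.381
grip_force: 30.0
```

Call:
arm_command:
  series:
    - {"translation": [0, 0, 0], "dr": [0, 0, 0], "hand": -1}
    - {"translation": [0, 0, 0], "dr": [0, 0, 0], "hand": -1}

```text
time_s: 25.9
eef_pos: [560.8, -23.1, 221.1]
tcp_rot: [-180.0, 0.1, 178.0]
contact_force: [-0.1, 0.6, -0.8]
width: 0.381
grip_force: 30.0
```

Call:
arm_command:
  series:
    - {"translation": [-0.0015, 0, -0.0015], "dr": [0, 0, 0], "hand": -1}
    - {"translation": [-0.0015, 0, -0.001], "dr": [0, 0, 0], "hand": -1}
    - {"translation": [0, 0, 0], "dr": [0, 0, 0], "hand": -1}
    - {"translation": [-0.001, 0, 0], "dr": [0, 0, 0], "hand": -1}
    - {"translation": [0, 0, 0], "dr": [0, 0, 0], "hand": -1}

```text
time_s: 26.4
eef_pos: [556.8, -23.3, 217.9]
tcp_rot: [-180.0, 0.1, 178.0]
contact_force: [1.4, -0.6, -0.6]
width: 0.381
grip_force: 30.0
```

Call:
arm_command:
  series:
    - {"translation": [0, 0, 0], "dr": [0, 0, 0], "hand": -1}

```text
time_s: 26.5
eef_pos: [556.8, -23.3, 217.9]
tcp_rot: [-180.0, 0.1, 178.0]
contact_force: [2.3, 0.1, 0.9]
width: 0.379
grip_force: 30.0
```

Call:
arm_command:
  series:
    - {"translation": [0, 0, 0], "dr": [0, 0, 0], "hand": 0}
    - {"translation": [0, 0, 0], "dr": [0, 0, 0], "hand": 0}
    - {"translation": [0, 0, 0], "dr": [0, 0, 0], "hand": 0}
    - {"translation": [0, 0, 0.04], "dr": [0, 0, 0], "hand": 0}
    - {"translation": [0, 0, 0.045], "dr": [0, 0, 0], "hand": 0}

```text
time_s: 27.0
eef_pos: [554.7, -23.0, 300.5]
tcp_rot: [179.9, -0.4, 178.0]
contact_force: [1.0, -0.5, 1.4]
width: 0.502
grip_force: 0.0
```

Call:
arm_command:
  series:
    - {"translation": [0, 0, 0.045], "dr": [0, 0, 0], "hand": 0}
    - {"translation": [0.0009, 0.0387, 0.01], "dr": [0, 0, -0.012], "hand": 0.3}
    - {"translation": [0.0009, 0.0387, 0], "dr": [0, 0, -0.012], "hand": 0.3}
    - {"translation": [0.0009, 0.0387, 0], "dr": [0, 0, -0.012], "hand": 0.3}
    - {"translation": [0.0009, 0.0387, 0], "dr": [0, 0, -0.012], "hand": 0.3}

```text
time_s: 27.5
eef_pos: [559.4, 132.9, 357.4]
tcp_rot: [-180.0, -0.0, 175.2]
contact_force: [0.3, 0.5, 0.5]
width: 0.651
grip_force: 0.0
```

Call:
arm_command:
  series:
    - {"translation": [0.0009, 0.0387, 0], "dr": [0, 0, -0.012], "hand": 0.3}
    - {"translation": [0.0009, 0.0387, 0], "dr": [0, 0, -0.012], "hand": 0.3}
    - {"translation": [0.0009, 0.0387, 0], "dr": [0, 0, -0.012], "hand": 0.3}
    - {"translation": [0.0009, 0.0387, 0], "dr": [0, 0, -0.012], "hand": 0.3}
    - {"translation": [0.0009, 0.0387, 0], "dr": [0, 0, -0.012], "hand": 0.3}

```text
time_s: 28.0
eef_pos: [563.8, 326.6, 356.9]
tcp_rot: [-180.0, -0.1, 171.8]
contact_force: [0.3, 0.2, 0.1]
width: 0.646
grip_force: 0.0
```

Call:
arm_command:
  series:
    - {"translation": [0.0009, 0.0387, 0], "dr": [0, 0, -0.012], "hand": 0.3}
    - {"translation": [0, 0, 0], "dr": [0, 0, 0], "hand": 0.3}
    - {"translation": [0, 0, 0], "dr": [0, 0, 0], "hand": 0.3}

```text
time_s: 28.3
eef_pos: [564.7, 364.4, 356.5]
tcp_rot: [-179.9, -0.1, 171.2]
contact_force: [-0.4, 0.1, -0.2]
width: 0.651
grip_force: 0.0
```

```bash
python3 - <<'E'
from h import *
s=sense();print(s['eef_pos'].round(1),s['tcp_rot'].round(1))
img,d,K,M=cam("wrist")
for o in modules(img,d,K,M,37,(380,680),(150,450)): print(o)
img,d,K,M=cam("top"); P=cloud(K,M,d)
for x in (40,-23,-85):
  m=(P[...,2]>38)&(P[...,2]<52)&(abs(P[...,0]-556)<28)&(abs(P[...,1]-x)<28); print(x,P[m].mean(0) if m.any() else None,m.sum())
E
```

```text
[564.7 364.4 356.5] [-1.799e+02 -1.000e-01  1.712e+02]
([266.0, 190.0], [573.9, 366.7, 37.0], -10.1, (50.2, 35.7), [238.0, 234.0, 226.0])
40 [530.28949032  42.43401964  45.49388396] 34
-23 [552.77678153 -21.32559057  45.44288537] 194
-85 [552.2012575  -82.12863132  45.47294222] 174
```

Call:
arm_command:
  series:
    - {"translation": [0.0092, 0.0023, -0.03], "dr": [0, 0, -0.022], "hand": 0.3}
    - {"translation": [0, 0, -0.04], "dr": [0, 0, 0], "hand": 0.3}
    - {"translation": [0, 0, -0.035], "dr": [0, 0, 0], "hand": 0.3}
    - {"translation": [0, 0, -0.025], "dr": [0, 0, 0], "hand": 0.3}
    - {"translation": [0, 0, -0.012], "dr": [0, 0, 0], "hand": 0.3}

```text
time_s: 28.9
eef_pos: [573.5, 363.8, 211.9]
tcp_rot: [-179.8, -0.3, 169.7]
contact_force: [0.3, -0.6, -0.4]
width: 0.65
grip_force: 0.0
```

Call:
arm_command:
  series:
    - {"translation": [0, 0, -0.005], "dr": [0, 0, 0], "hand": 0.3}
    - {"translation": [0, 0, 0], "dr": [0, 0, 0], "hand": 0.3}
    - {"translation": [0, 0, 0], "dr": [0, 0, 0], "hand": -1}
    - {"translation": [0, 0, 0], "dr": [0, 0, 0], "hand": -1}
    - {"translation": [0, 0, 0], "dr": [0, 0, 0], "hand": -1}

```text
time_s: 29.4
eef_pos: [574.9, 366.4, 211.9]
tcp_rot: [179.9, 0.1, 169.9]
contact_force: [-1.0, 0.3, -0.2]
width: 0.435
grip_force: 0.0
```

Call:
arm_command:
  series:
    - {"translation": [0, 0, 0], "dr": [0, 0, 0], "hand": -1}
    - {"translation": [0, 0, 0], "dr": [0, 0, 0], "hand": -1}
    - {"translation": [0, 0, 0], "dr": [0, 0, 0], "hand": -1}

```text
time_s: 29.7
eef_pos: [574.8, 366.5, 211.6]
tcp_rot: [179.9, 0.1, 169.9]
contact_force: [-0.1, -0.0, 4.7]
width: 0.382
grip_force: 30.0
```

Call:
arm_command:
  series:
    - {"translation": [0, 0, 0.02], "dr": [0, 0, 0], "hand": -1}
    - {"translation": [0, 0, 0.04], "dr": [0, 0, 0], "hand": -1}
    - {"translation": [0, 0, 0.02], "dr": [0, 0, 0], "hand": -1}
    - {"translation": [-0.0013, -0.0364, 0], "dr": [0, 0, 0.016], "hand": -1}
    - {"translation": [-0.0013, -0.0364, 0], "dr": [0, 0, 0.016], "hand": -1}

```text
time_s: 30.2
eef_pos: [571.5, 293.4, 290.7]
tcp_rot: [180.0, 0.1, 171.9]
contact_force: [-0.3, -0.1, -2.3]
width: 0.382
grip_force: 30.0
```

Call:
arm_command:
  series:
    - {"translation": [-0.0013, -0.0364, 0], "dr": [0, 0, 0.016], "hand": -1}
    - {"translation": [-0.0013, -0.0364, 0], "dr": [0, 0, 0.016], "hand": -1}
    - {"translation": [-0.0013, -0.0364, 0], "dr": [0, 0, 0.016], "hand": -1}
    - {"translation": [-0.0013, -0.0364, 0], "dr": [0, 0, 0.016], "hand": -1}
    - {"translation": [-0.0013, -0.0364, 0], "dr": [0, 0, 0.016], "hand": -1}

```text
time_s: 30.7
eef_pos: [564.4, 109.9, 289.3]
tcp_rot: [-180.0, -0.1, 176.3]
contact_force: [0.4, -0.5, -1.2]
width: 0.38
grip_force: 30.0
```

Call:
arm_command:
  series:
    - {"translation": [-0.0013, -0.0364, 0], "dr": [0, 0, 0.016], "hand": -1}
    - {"translation": [-0.0013, -0.0364, 0], "dr": [0, 0, 0.016], "hand": -1}
    - {"translation": [0, 0, 0], "dr": [0, 0, 0], "hand": -1}
    - {"translation": [0, 0, 0], "dr": [0, 0, 0], "hand": -1}

```text
time_s: 31.1
eef_pos: [562.3, 37.8, 289.5]
tcp_rot: [180.0, -0.1, 178.0]
contact_force: [0.0, -0.0, -1.4]
width: 0.381
grip_force: 30.0
```

Call:
arm_command:
  series:
    - {"translation": [0, 0, -0.03], "dr": [0, 0, 0], "hand": -1}
    - {"translation": [0, 0, -0.025], "dr": [0, 0, 0], "hand": -1}
    - {"translation": [0, 0, -0.01], "dr": [0, 0, 0], "hand": -1}
    - {"translation": [0, 0, -0.005], "dr": [0, 0, 0], "hand": -1}
    - {"translation": [0, 0, 0], "dr": [0, 0, 0], "hand": -1}

```text
time_s: 31.6
eef_pos: [562.7, 39.3, 220.1]
tcp_rot: [180.0, -0.0, 178.2]
contact_force: [-0.4, 0.2, -1.4]
width: 0.383
grip_force: 30.0
```

Call:
arm_command:
  series:
    - {"translation": [0, 0, 0], "dr": [0, 0, 0], "hand": -1}
    - {"translation": [0, 0, 0], "dr": [0, 0, 0], "hand": -1}

```text
time_s: 31.8
eef_pos: [563.4, 38.6, 221.6]
tcp_rot: [-180.0, 0.1, 178.1]
contact_force: [0.1, 0.3, -2.0]
width: 0.382
grip_force: 30.0
```

Call:
arm_command:
  series:
    - {"translation": [-0.0015, 0, -0.0015], "dr": [0, 0, 0], "hand": -1}
    - {"translation": [-0.0015, 0, -0.001], "dr": [0, 0, 0], "hand": -1}
    - {"translation": [0, 0, 0], "dr": [0, 0, 0], "hand": -1}
    - {"translation": [-0.001, 0, 0], "dr": [0, 0, 0], "hand": -1}
    - {"translation": [0, 0, 0], "dr": [0, 0, 0], "hand": -1}

```text
time_s: 32.3
eef_pos: [559.3, 38.4, 218.5]
tcp_rot: [-180.0, 0.1, 178.1]
contact_force: [1.5, 0.1, 1.0]
width: 0.379
grip_force: 30.0
```

Call:
arm_command:
  series:
    - {"translation": [-0.0005, 0, 0], "dr": [0, 0, 0], "hand": -1}
    - {"translation": [0, 0, 0], "dr": [0, 0, 0], "hand": -1}

```text
time_s: 32.5
eef_pos: [559.1, 38.4, 218.5]
tcp_rot: [-180.0, 0.2, 178.1]
contact_force: [3.8, -1.1, 1.3]
width: 0.378
grip_force: 30.0
```

Call:
arm_command:
  series:
    - {"translation": [0, 0, 0], "dr": [0, 0, 0], "hand": 0}
    - {"translation": [0, 0, 0], "dr": [0, 0, 0], "hand": 0}
    - {"translation": [0, 0, 0], "dr": [0, 0, 0], "hand": 0}
    - {"translation": [0, 0, 0.04], "dr": [0, 0, 0], "hand": 0}
    - {"translation": [0, 0, 0.045], "dr": [0, 0, 0], "hand": 0}

```text
time_s: 33.0
eef_pos: [556.6, 38.6, 300.8]
tcp_rot: [180.0, -0.5, 178.1]
contact_force: [0.8, 0.0, 1.1]
width: 0.499
grip_force: 0.0
```

Call:
arm_command:
  series:
    - {"translation": [-0.01, -0.03, 0.045], "dr": [0, 0, 0], "hand": 0}
    - {"translation": [-0.01, -0.03, 0.03], "dr": [0, 0, 0], "hand": 0}
    - {"translation": [0, 0, 0], "dr": [0, 0, 0], "hand": -1}
    - {"translation": [0, 0, 0], "dr": [0, 0, 0], "hand": -1}
    - {"translation": [0, 0, 0], "dr": [0, 0, 0], "hand": -1}

```text
time_s: 33.5
eef_pos: [538.4, -18.1, 371.6]
tcp_rot: [179.9, -0.2, 178.1]
contact_force: [-0.2, 0.4, 0.8]
width: 0.281
grip_force: 0.0
```

```bash
python3 - <<'E'
from h import *
s=sense();print(s['eef_pos'].round(1),s['tcp_rot'].round(1))
img,d,K,M=cam("wrist"); print(railtop(d,K,M,526)); save("w8",cv2.resize(img,(768,576)))
for o in modules(img,d,K,M,44,(536,680),(-150,150)): print(o)
P=cloud(K,M,d); cx=-0.0331
for y0 in (-85,-23,39):
  q=P[(d>0)&(abs(P[...,2]-44)<2.5)&(P[...,0]>528)&(P[...,0]<600)&(abs(P[...,1]-y0)<14)]
  xs=np.sort(q[:,0]-0.0331*(q[:,1]+20)); print(y0,len(q),xs[:3],xs[-3:],)
print([(o['pixel'],o['conf'],at_z(K,M,o['pixel'],51).round(1)) for o in eyes.spot_point("key_top","wrist")])
img,d,K,M=cam("top"); P=cloud(K,M,d)
print([(o['pixel'],o['conf'],at_z(K,M,o['pixel'],51).round(1)) for o in eyes.spot_point("key_top","top")])
m=(P[...,2]>44)&(P[...,2]<58)&(P[...,1]<-250)&(P[...,1]>-450)&(abs(P[...,0]-527)<60); print(m.sum(),P[m].mean(0))
E
```

```text
[538.4 -18.1 371.6] [179.9  -0.2 178.1]
[-4.53576734e-02  5.39139589e+02]
([316.0, 199.0], [559.4, 37.6, 44.1], -2.2, (46.7, 36.0), [181.0, 173.0, 162.0])
([257.0, 201.0], [558.3, -24.4, 44.1], -1.4, (45.2, 35.1), [201.0, 194.0, 181.0])
([199.0, 202.0], [557.3, -85.1, 43.9], -1.6, (43.2, 35.8), [206.0, 199.0, 187.0])
-85 1250 [530.00439716 530.09901368 530.11292806] [580.78537402 580.83450734 580.98143876]
-23 1302 [528.00309168 528.0500185  528.14117536] [580.6791952  580.75167167 580.96250864]
39 1338 [525.96375968 525.98206755 525.98524302] [580.70410974 580.80143313 580.90904826]
[]
[([361.7, 194.2], 0.41, array([ 524.5, -347.3,   51. ]))]
59 [ 530.80600202 -361.14841009   50.9195834 ]
```

View pics/w8.png

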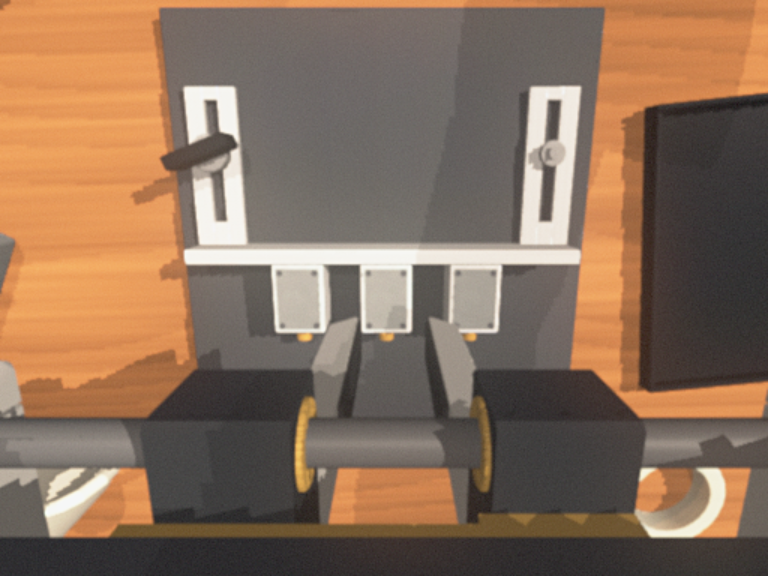

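All three modules stand flush against the rail at (300,298), (387,298) and (475,298), with brass connectors towards the camera. Their far ends agree to within 0.1 mm. The rail is on its mark and the knob is tight. Moving to the release key.

Call:
arm_command:
  series:
    - {"translation": [-0.0011, -0.0374, 0], "dr": [0, 0, 0], "hand": -1}
    - {"translation": [-0.0011, -0.0374, 0], "dr": [0, 0, 0], "hand": -1}
    - {"translation": [-0.0011, -0.0374, 0], "dr": [0, 0, 0], "hand": -1}
    - {"translation": [-0.0011, -0.0374, 0], "dr": [0, 0, 0], "hand": -1}
    - {"translation": [-0.0011, -0.0374, 0], "dr": [0, 0, 0], "hand": -1}

```text
time_s: 34.2
eef_pos: [533.6, -206.6, 372.8]
tcp_rot: [179.9, -0.1, 178.2]
contact_force: [0.9, 0.3, 1.1]
width: 0.004
grip_force: 0.0
```

Call:
arm_command:
  series:
    - {"translation": [-0.0011, -0.0374, 0], "dr": [0, 0, 0], "hand": -1}
    - {"translation": [-0.0011, -0.0374, 0], "dr": [0, 0, 0], "hand": -1}
    - {"translation": [-0.0011, -0.0374, 0], "dr": [0, 0, 0], "hand": -1}
    - {"translation": [-0.0011, -0.0374, 0], "dr": [0, 0, 0], "hand": -1}
    - {"translation": [0, 0, 0], "dr": [0, 0, 0], "hand": -1}

```text
time_s: 34.7
eef_pos: [528.7, -359.2, 372.5]
tcp_rot: [-179.9, -0.1, 177.9]
contact_force: [-0.1, 0.3, -0.1]
width: 0.007
grip_force: 0.0
```

Call:
arm_command:
  series:
    - {"translation": [0, 0, 0], "dr": [0, 0, 0], "hand": -1}
    - {"translation": [0, 0, 0], "dr": [0, 0, 0], "hand": -1}

```text
time_s: 34.9
eef_pos: [529.4, -354.2, 372.9]
tcp_rot: [179.9, -0.1, 178.2]
contact_force: [-0.5, 0.5, -0.0]
width: 0.007
grip_force: 0.0
```

```bash
python3 - <<'E'
from h import *
s=sense();print(s['eef_pos'].round(1),s['tcp_rot'].round(1),s['width'],s['contact_force'])
img,d,K,M=cam("wrist"); save("w9",img)
print([(o['pixel'],round(o['conf'],2),at_z(K,M,o['pixel'],51).round(1),at_d(K,M,o['pixel'],d).round(1)) for o in eyes.spot_point("key_top","wrist")])
P=cloud(K,M,d); m=(d>0)&(P[...,2]>47)&(P[...,2]<55)&(abs(P[...,1]+357)<45)&(abs(P[...,0]-527)<45)
Q=P[m].astype(np.float32); print(len(Q),cv2.minEnclosingCircle(Q[:,:2]),np.median(Q,0))
E
```

```text
[ 529.4 -354.2  372.9] [ 1.799e+02 -1.000e-01  1.782e+02] 0.006748069886156008 [-0.4957155   0.48110861 -0.01369574]
[([250.9, 186.9], 0.86, array([ 533.1, -365.2,   51. ]), array([ 533.2, -365.2,   50.5]))]Traceback (most recent call last):
  File "<stdin>", line 6, in <module>
cv2.error: OpenCV(4.12.0) /io/opencv/modules/imgproc/src/shapedescr.cpp:201: error: (-215:Assertion failed) count >= 0 && (depth == CV_32F || depth == CV_32S) in function 'minEnclosingCircle'
```

View pics/w9.png

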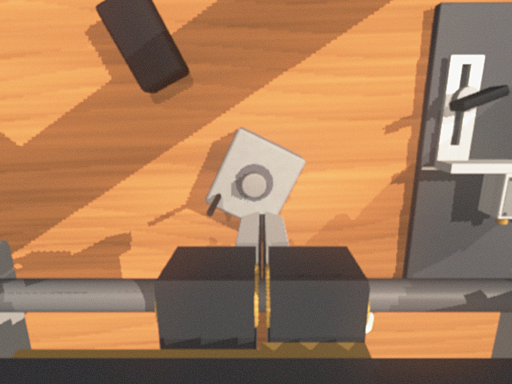

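Call:
arm_command:
  series:
    - {"translation": [0.0016, -0.0073, -0.03], "dr": [0, 0, 0], "hand": -1}
    - {"translation": [0, 0, -0.03], "dr": [0, 0, 0], "hand": -1}
    - {"translation": [0, 0, -0.025], "dr": [0, 0, 0], "hand": -1}
    - {"translation": [0, 0, -0.015], "dr": [0, 0, 0], "hand": -1}
    - {"translation": [0, 0, -0.008], "dr": [0, 0, 0], "hand": -1}

```text
time_s: 35.5
eef_pos: [530.7, -361.4, 264.2]
tcp_rot: [179.9, -0.1, 178.2]
contact_force: [0.3, -0.2, 1.0]
width: 0.006
grip_force: 0.0
```

Call:
arm_command:
  series:
    - {"translation": [0, 0, -0.004], "dr": [0, 0, 0], "hand": -1}
    - {"translation": [0, 0, -0.002], "dr": [0, 0, 0], "hand": -1}
    - {"translation": [0, 0, 0], "dr": [0, 0, 0], "hand": -1}
    - {"translation": [0, 0, 0], "dr": [0, 0, 0], "hand": -1}

```text
time_s: 35.9
eef_pos: [531.2, -363.0, 261.0]
tcp_rot: [-179.9, 0.1, 178.1]
contact_force: [-0.9, -0.4, -0.0]
width: 0.002
grip_force: 0.0
```

Call:
arm_command:
  series:
    - {"translation": [0, 0.001, -0.004], "dr": [0, 0, 0], "hand": -1}
    - {"translation": [0, 0, -0.003], "dr": [0, 0, 0], "hand": -1}
    - {"translation": [0, 0, -0.002], "dr": [0, 0, 0], "hand": -1}
    - {"translation": [0, 0, 0], "dr": [0, 0, 0], "hand": -1}
    - {"translation": [0, 0, 0], "dr": [0, 0, 0], "hand": -1}

```text
time_s: 36.4
eef_pos: [530.8, -361.6, 250.7]
tcp_rot: [180.0, -0.0, 178.1]
contact_force: [0.2, 0.1, 0.7]
width: -0.004
grip_force: 0.0
```

Call:
arm_command:
  series:
    - {"translation": [0, 0, -0.001], "dr": [0, 0, 0], "hand": -1}
    - {"translation": [0, 0, -0.001], "dr": [0, 0, 0], "hand": -1}
    - {"translation": [0, 0, -0.001], "dr": [0, 0, 0], "hand": -1}
    - {"translation": [0, 0, 0], "dr": [0, 0, 0], "hand": -1}

```text
time_s: 36.8
eef_pos: [530.9, -361.7, 247.9]
tcp_rot: [-180.0, 0.0, 178.1]
contact_force: [0.1, 0.2, 2.1]
width: 0.005
grip_force: 1.2
```

Call:
arm_command:
  series:
    - {"translation": [0, 0, -0.001], "dr": [0, 0, 0], "hand": -1}
    - {"translation": [0, 0, -0.0008], "dr": [0, 0, 0], "hand": -1}
    - {"translation": [0, 0, 0], "dr": [0, 0, 0], "hand": -1}
    - {"translation": [0, 0, 0], "dr": [0, 0, 0], "hand": -1}

```text
time_s: 37.2
eef_pos: [530.9, -361.7, 246.5]
tcp_rot: [-180.0, 0.0, 178.1]
contact_force: [-0.8, 1.3, 5.0]
width: 0.004
grip_force: 2.6
```

Call:
arm_command:
  series:
    - {"translation": [0, 0, -0.0004], "dr": [0, 0, 0], "hand": -1}
    - {"translation": [0, 0, 0], "dr": [0, 0, 0], "hand": -1}

```text
time_s: 37.4
eef_pos: [530.9, -361.7, 246.4]
tcp_rot: [-180.0, 0.0, 178.1]
contact_force: [-2.7, 1.2, 6.3]
width: 0.005
grip_force: 3.4
```

Call:
arm_command:
  series:
    - {"translation": [0, 0, 0], "dr": [0, 0, 0], "hand": -1}

```text
time_s: 37.5
eef_pos: [530.9, -361.7, 246.4]
tcp_rot: [-180.0, 0.0, 178.1]
contact_force: [-2.0, 1.5, 7.3]
width: 0.004
grip_force: 3.4
```

At the first click (6.8 N, no further travel). Holding there for 1.5 s, then pressing fully.

Call:
arm_command:
  series:
    - {"translation": [0, 0, 0], "dr": [0, 0, 0], "hand": -1}
    - {"translation": [0, 0, 0], "dr": [0, 0, 0], "hand": -1}
    - {"translation": [0, 0, 0], "dr": [0, 0, 0], "hand": -1}
    - {"translation": [0, 0, 0], "dr": [0, 0, 0], "hand": -1}
    - {"translation": [0, 0, 0], "dr": [0, 0, 0], "hand": -1}

```text
time_s: 38.0
eef_pos: [530.9, -361.7, 246.5]
tcp_rot: [-180.0, 0.0, 178.1]
contact_force: [-1.7, 1.4, 6.8]
width: 0.006
grip_force: 3.4
```

Call:
arm_command:
  series:
    - {"translation": [0, 0, 0], "dr": [0, 0, 0], "hand": -1}
    - {"translation": [0, 0, 0], "dr": [0, 0, 0], "hand": -1}
    - {"translation": [0, 0, 0], "dr": [0, 0, 0], "hand": -1}
    - {"translation": [0, 0, 0], "dr": [0, 0, 0], "hand": -1}
    - {"translation": [0, 0, 0], "dr": [0, 0, 0], "hand": -1}

```text
time_s: 38.5
eef_pos: [530.9, -361.7, 246.5]
tcp_rot: [-180.0, 0.0, 178.1]
contact_force: [-2.7, 1.9, 5.6]
width: 0.008
grip_force: 3.4
```

Call:
arm_command:
  series:
    - {"translation": [0, 0, 0], "dr": [0, 0, 0], "hand": -1}
    - {"translation": [0, 0, 0], "dr": [0, 0, 0], "hand": -1}
    - {"translation": [0, 0, 0], "dr": [0, 0, 0], "hand": -1}
    - {"translation": [0, 0, 0], "dr": [0, 0, 0], "hand": -1}
    - {"translation": [0, 0, 0], "dr": [0, 0, 0], "hand": -1}

```text
time_s: 39.0
eef_pos: [530.9, -361.7, 246.5]
tcp_rot: [-180.0, 0.0, 178.1]
contact_force: [-1.8, 1.8, 7.2]
width: 0.004
grip_force: 3.4
```

Call:
arm_command:
  series:
    - {"translation": [0, 0, -0.0015], "dr": [0, 0, 0], "hand": -1}
    - {"translation": [0, 0, -0.0015], "dr": [0, 0, 0], "hand": -1}
    - {"translation": [0, 0, -0.0015], "dr": [0, 0, 0], "hand": -1}
    - {"translation": [0, 0, -0.0015], "dr": [0, 0, 0], "hand": -1}
    - {"translation": [0, 0, -0.001], "dr": [0, 0, 0], "hand": -1}

```text
time_s: 39.5
eef_pos: [531.0, -361.8, 241.1]
tcp_rot: [-180.0, 0.0, 178.1]
contact_force: [-5.8, 4.6, 17.8]
width: 0.004
grip_force: 9.0
```

Call:
arm_command:
  series:
    - {"translation": [0, 0, 0], "dr": [0, 0, 0], "hand": -1}
    - {"translation": [0, 0, 0], "dr": [0, 0, 0], "hand": -1}

```text
time_s: 39.7
eef_pos: [531.0, -361.8, 241.3]
tcp_rot: [-180.0, 0.0, 178.1]
contact_force: [-3.9, 4.1, 15.0]
width: 0.006
grip_force: 7.3
```

Call:
arm_command:
  series:
    - {"translation": [0, 0, -0.001], "dr": [0, 0, 0], "hand": -1}
    - {"translation": [0, 0, 0], "dr": [0, 0, 0], "hand": -1}
    - {"translation": [0, 0, 0], "dr": [0, 0, 0], "hand": -1}

```text
time_s: 40.0
eef_pos: [531.1, -361.8, 241.1]
tcp_rot: [-180.0, 0.0, 178.1]
contact_force: [-6.2, 4.2, 18.2]
width: 0.001
grip_force: 9.2
```

Call:
arm_command:
  series:
    - {"translation": [0, 0, 0.005], "dr": [0, 0, 0], "hand": -1}
    - {"translation": [0, 0, 0.015], "dr": [0, 0, 0], "hand": -1}
    - {"translation": [0, 0, 0.03], "dr": [0, 0, 0], "hand": -1}
    - {"translation": [0, 0, 0.04], "dr": [0, 0, 0], "hand": -1}
    - {"translation": [0, 0, 0.04], "dr": [0, 0, 0], "hand": -1}

```text
time_s: 40.5
eef_pos: [530.6, -361.4, 367.7]
tcp_rot: [179.9, -0.1, 178.1]
contact_force: [0.6, -1.3, -0.0]
width: 0.004
grip_force: 0.0
```

Call:
arm_command:
  series:
    - {"translation": [0.003, 0.035, 0], "dr": [0, 0, 0], "hand": 0}
    - {"translation": [0.003, 0.035, 0], "dr": [0, 0, 0], "hand": 0}
    - {"translation": [0.003, 0.035, 0], "dr": [0, 0, 0], "hand": 0}
    - {"translation": [0.003, 0.035, 0], "dr": [0, 0, 0], "hand": 0}
    - {"translation": [0.003, 0.035, 0], "dr": [0, 0, 0], "hand": 0}

```text
time_s: 41.0
eef_pos: [545.7, -185.3, 367.2]
tcp_rot: [180.0, 0.0, 178.1]
contact_force: [0.5, 0.9, 0.2]
width: 0.394
grip_force: 0.0
```

Call:
arm_command:
  series:
    - {"translation": [0.003, 0.035, 0], "dr": [0, 0, 0], "hand": 0}
    - {"translation": [0.003, 0.035, 0], "dr": [0, 0, 0], "hand": 0}
    - {"translation": [0.003, 0.033, 0], "dr": [0, 0, 0], "hand": 0}
    - {"translation": [0, 0, 0], "dr": [0, 0, 0], "hand": 0}
    - {"translation": [0, 0, 0], "dr": [0, 0, 0], "hand": 0}

```text
time_s: 41.5
eef_pos: [554.8, -83.1, 367.3]
tcp_rot: [-180.0, -0.0, 178.2]
contact_force: [0.5, -0.2, -1.1]
width: 0.503
grip_force: 0.0
```

```bash
cat >> h.py <<'E'
def board():
    s=sense();print(s['eef_pos'].round(1),s['tcp_rot'].round(1),s['width'].round(2))
    img,d,K,M=cam("wrist")
    P=cloud(K,M,d); 
    d2=d.copy(); d2[(P[...,0]-0.0331*(P[...,1]+20))<534]=0
    for o in modules(img,d2,K,M,44,(500,700),(-170,150)): print(o)
E
python3 -c "
from h import *
board()"
```

```text
Traceback (most recent call last):
  File "h.py", line 59, in board
    s=sense();print(s['eef_pos'].round(1),s['tcp_rot'].round(1),s['width'].round(2))
                                                                ^^^^^^^^^^^^^^^^
AttributeError: 'float' object has no attribute 'round'
```

```bash
sed -i "s/,s\['width'\].round(2))/)/" h.py; python3 -c "
from h import *
board()"
```

```text
[554.8 -83.1 367.3] [-180.    -0.   178.2]
([260.0, 182.0], [555.1, -85.1, 44.1], -2.7, (46.6, 35.6), [205.0, 197.0, 185.0])
([320.0, 183.0], [557.7, -24.2, 44.2], -1.9, (47.5, 36.0), [181.0, 173.0, 161.0])
([379.0, 183.0], [559.6, 37.4, 44.1], -1.6, (47.4, 36.3), [177.0, 168.0, 157.0])
```

Call:
arm_command:
  series:
    - {"translation": [0.0007, -0.0016, -0.03], "dr": [0, 0, 0], "hand": 0}
    - {"translation": [0, 0, -0.04], "dr": [0, 0, 0], "hand": 0}
    - {"translation": [0, 0, -0.035], "dr": [0, 0, 0], "hand": 0}
    - {"translation": [0, 0, -0.025], "dr": [0, 0, 0], "hand": 0}
    - {"translation": [0, 0, -0.014], "dr": [0, 0, 0], "hand": 0}

```text
time_s: 42.05
eef_pos: [554.4, -86.5, 220.7]
tcp_rot: [179.9, -0.2, 178.0]
contact_force: [0.2, -0.1, 0.4]
width: 0.499
grip_force: 0.0
```

Call:
arm_command:
  series:
    - {"translation": [0, 0, -0.006], "dr": [0, 0, 0], "hand": 0}
    - {"translation": [0, 0, 0], "dr": [0, 0, 0], "hand": -1}
    - {"translation": [0, 0, 0], "dr": [0, 0, 0], "hand": -1}
    - {"translation": [0, 0, 0], "dr": [0, 0, 0], "hand": -1}
    - {"translation": [0, 0, 0], "dr": [0, 0, 0], "hand": -1}

```text
time_s: 42.55
eef_pos: [556.0, -85.4, 218.7]
tcp_rot: [-180.0, 0.1, 178.1]
contact_force: [0.3, 0.5, 0.5]
width: 0.378
grip_force: 30.0
```

Call:
arm_command:
  series:
    - {"translation": [0, 0, 0], "dr": [0, 0, 0], "hand": -1}
    - {"translation": [0, 0, 0], "dr": [0, 0, 0], "hand": -1}

```text
time_s: 42.75
eef_pos: [556.0, -85.4, 218.7]
tcp_rot: [-180.0, 0.1, 178.1]
contact_force: [-0.4, -0.7, 4.0]
width: 0.38
grip_force: 30.0
```

Call:
arm_command:
  series:
    - {"translation": [0.001, 0, 0.02], "dr": [0, 0, 0], "hand": -1}
    - {"translation": [0, 0, 0.04], "dr": [0, 0, 0], "hand": -1}
    - {"translation": [0, 0, 0.02], "dr": [0, 0, 0], "hand": -1}
    - {"translation": [-0.0081, 0.0369, 0], "dr": [0, 0, 0], "hand": -1}
    - {"translation": [-0.0081, 0.0369, 0], "dr": [0, 0, 0], "hand": -1}

```text
time_s: 43.25
eef_pos: [540.6, -11.5, 298.7]
tcp_rot: [-180.0, 0.1, 178.0]
contact_force: [0.7, 1.2, -2.3]
width: 0.382
grip_force: 30.0
```

Call:
arm_command:
  series:
    - {"translation": [-0.0081, 0.0369, 0], "dr": [0, 0, 0.01], "hand": -1}
    - {"translation": [-0.0081, 0.0369, 0], "dr": [0, 0, 0.01], "hand": -1}
    - {"translation": [-0.0081, 0.0369, 0], "dr": [0, 0, 0.01], "hand": -1}
    - {"translation": [-0.0081, 0.0369, 0], "dr": [0, 0, 0.01], "hand": -1}
    - {"translation": [-0.0081, 0.0369, 0], "dr": [0, 0, 0.01], "hand": -1}

```text
time_s: 43.75
eef_pos: [499.0, 174.5, 297.3]
tcp_rot: [-180.0, -0.0, -179.0]
contact_force: [-0.1, 0.3, -2.1]
width: 0.381
grip_force: 30.0
```

Call:
arm_command:
  series:
    - {"translation": [-0.0081, 0.0369, 0], "dr": [0, 0, 0.01], "hand": -1}
    - {"translation": [-0.0081, 0.0369, 0], "dr": [0, 0, 0.01], "hand": -1}
    - {"translation": [0, 0, 0], "dr": [0, 0, 0], "hand": -1}
    - {"translation": [0, 0, -0.03], "dr": [0, 0, 0], "hand": -1}
    - {"translation": [0, 0, -0.025], "dr": [0, 0, 0], "hand": -1}

```text
time_s: 44.25
eef_pos: [483.7, 246.9, 242.2]
tcp_rot: [-180.0, 0.1, -177.8]
contact_force: [-0.3, 0.1, -2.5]
width: 0.379
grip_force: 30.0
```

Call:
arm_command:
  series:
    - {"translation": [0, 0, -0.015], "dr": [0, 0, 0], "hand": -1}
    - {"translation": [0, 0, -0.008], "dr": [0, 0, 0], "hand": -1}
    - {"translation": [0, 0, -0.003], "dr": [0, 0, 0], "hand": -1}
    - {"translation": [0, 0, 0], "dr": [0, 0, 0], "hand": -1}
    - {"translation": [0, 0, 0], "dr": [0, 0, 0], "hand": -1}

```text
time_s: 44.75
eef_pos: [484.3, 246.9, 217.6]
tcp_rot: [180.0, 0.1, -177.9]
contact_force: [-1.0, 0.4, -2.0]
width: 0.379
grip_force: 30.0
```

Need 211.7: lower 5.5 mm more, release, then return to look at the board.

Call:
arm_command:
  series:
    - {"translation": [0, 0, -0.003], "dr": [0, 0, 0], "hand": -1}
    - {"translation": [0, 0, -0.0022], "dr": [0, 0, 0], "hand": -1}
    - {"translation": [0, 0, 0], "dr": [0, 0, 0], "hand": -1}
    - {"translation": [0, 0, 0], "dr": [0, 0, 0], "hand": -1}

```text
time_s: 45.15
eef_pos: [483.9, 247.0, 211.7]
tcp_rot: [180.0, 0.1, -177.9]
contact_force: [0.5, 0.3, -0.6]
width: 0.378
grip_force: 30.0
```

Call:
arm_command:
  series:
    - {"translation": [0, 0, 0], "dr": [0, 0, 0], "hand": 0}
    - {"translation": [0, 0, 0], "dr": [0, 0, 0], "hand": 0}
    - {"translation": [0, 0, 0], "dr": [0, 0, 0], "hand": 0}
    - {"translation": [0, 0, 0.04], "dr": [0, 0, 0], "hand": 0}
    - {"translation": [0, 0, 0.045], "dr": [0, 0, 0], "hand": 0}

```text
time_s: 45.65
eef_pos: [482.4, 246.4, 294.9]
tcp_rot: [-179.9, -0.4, -177.9]
contact_force: [0.4, 0.3, 0.4]
width: 0.501
grip_force: 0.0
```

Call:
arm_command:
  series:
    - {"translation": [0, 0, 0.045], "dr": [0, 0, 0], "hand": 0}
    - {"translation": [0.009, -0.0338, 0.02], "dr": [0, 0, -0.014], "hand": 0}
    - {"translation": [0.009, -0.0338, 0], "dr": [0, 0, -0.014], "hand": 0}
    - {"translation": [0.009, -0.0338, 0], "dr": [0, 0, -0.014], "hand": 0}
    - {"translation": [0.009, -0.0338, 0], "dr": [0, 0, -0.014], "hand": 0}

```text
time_s: 46.15
eef_pos: [519.7, 110.5, 361.9]
tcp_rot: [180.0, 0.1, 178.9]
contact_force: [-0.1, -0.9, -1.0]
width: 0.499
grip_force: 0.0
```

Call:
arm_command:
  series:
    - {"translation": [0.009, -0.0338, 0], "dr": [0, 0, -0.014], "hand": 0}
    - {"translation": [0.009, -0.0338, 0], "dr": [0, 0, 0], "hand": 0}
    - {"translation": [0.009, -0.0338, 0], "dr": [0, 0, 0], "hand": 0}
    - {"translation": [0.0097, -0.0338, 0], "dr": [0, 0, 0], "hand": 0}
    - {"translation": [0, 0, 0], "dr": [0, 0, 0], "hand": 0}

```text
time_s: 46.65
eef_pos: [557.1, -27.2, 361.5]
tcp_rot: [-179.9, 0.1, 177.8]
contact_force: [0.6, 1.0, 0.2]
width: 0.5
grip_force: 0.0
```

Call:
arm_command:
  series:
    - {"translation": [0, 0, 0], "dr": [0, 0, 0], "hand": 0}

```text
time_s: 46.75
eef_pos: [556.3, -24.1, 361.1]
tcp_rot: [180.0, -0.0, 178.0]
contact_force: [0.1, 0.0, -0.6]
width: 0.5
grip_force: 0.0
```

```bash
python3 -c "
from h import *
board()"
```

```text
[556.3 -24.1 361.1] [180.  -0. 178.]
([262.0, 184.0], [557.5, -24.1, 44.1], -2.1, (47.0, 35.9), [209.0, 201.0, 189.0])
([323.0, 184.0], [559.7, 37.5, 44.1], -1.9, (47.0, 36.1), [185.0, 177.0, 165.0])
```

Call:
arm_command:
  series:
    - {"translation": [0.0007, 0, -0.03], "dr": [0, 0, 0], "hand": 0}
    - {"translation": [0, 0, -0.04], "dr": [0, 0, 0], "hand": 0}
    - {"translation": [0, 0, -0.035], "dr": [0, 0, 0], "hand": 0}
    - {"translation": [0, 0, -0.022], "dr": [0, 0, 0], "hand": 0}
    - {"translation": [0, 0, -0.01], "dr": [0, 0, 0], "hand": 0}

```text
time_s: 47.3
eef_pos: [555.3, -21.7, 221.6]
tcp_rot: [179.9, -0.3, 178.2]
contact_force: [0.4, -0.3, -0.8]
width: 0.496
grip_force: 0.0
```

Call:
arm_command:
  series:
    - {"translation": [0, 0, -0.005], "dr": [0, 0, 0], "hand": 0}
    - {"translation": [0, 0, 0], "dr": [0, 0, 0], "hand": -1}
    - {"translation": [0, 0, 0], "dr": [0, 0, 0], "hand": -1}
    - {"translation": [0, 0, 0], "dr": [0, 0, 0], "hand": -1}
    - {"translation": [0, 0, 0], "dr": [0, 0, 0], "hand": -1}

```text
time_s: 47.8
eef_pos: [557.7, -23.6, 220.7]
tcp_rot: [-180.0, 0.1, 178.1]
contact_force: [0.4, 0.3, 1.8]
width: 0.381
grip_force: 30.0
```

Call:
arm_command:
  series:
    - {"translation": [0, 0, 0], "dr": [0, 0, 0], "hand": -1}
    - {"translation": [0, 0, 0], "dr": [0, 0, 0], "hand": -1}

```text
time_s: 48.0
eef_pos: [557.7, -23.6, 220.7]
tcp_rot: [-180.0, 0.1, 178.1]
contact_force: [-0.8, 0.6, 6.6]
width: 0.38
grip_force: 30.0
```

Call:
arm_command:
  series:
    - {"translation": [0.001, 0, 0.02], "dr": [0, 0, 0], "hand": -1}
    - {"translation": [0, 0, 0.04], "dr": [0, 0, 0], "hand": -1}
    - {"translation": [0, 0, 0.02], "dr": [0, 0, 0], "hand": -1}
    - {"translation": [-0.0078, 0.0368, 0], "dr": [0, 0, 0], "hand": -1}
    - {"translation": [-0.0078, 0.0368, 0], "dr": [0, 0, 0], "hand": -1}

```text
time_s: 48.5
eef_pos: [542.6, 49.8, 300.2]
tcp_rot: [-180.0, 0.1, 177.9]
contact_force: [0.1, 0.4, -1.6]
width: 0.376
grip_force: 30.0
```

Held. Tray target TCP z is 213.7.

Call:
arm_command:
  series:
    - {"translation": [-0.0078, 0.0368, 0], "dr": [0, 0, 0.01], "hand": -1}
    - {"translation": [-0.0078, 0.0368, 0], "dr": [0, 0, 0.01], "hand": -1}
    - {"translation": [-0.0078, 0.0368, 0], "dr": [0, 0, 0.01], "hand": -1}
    - {"translation": [-0.0078, 0.0368, 0], "dr": [0, 0, 0.01], "hand": -1}
    - {"translation": [-0.0078, 0.0368, 0], "dr": [0, 0, 0.01], "hand": -1}

```text
time_s: 49.0
eef_pos: [502.6, 235.2, 298.7]
tcp_rot: [-180.0, -0.1, -179.0]
contact_force: [0.2, 0.1, -0.9]
width: 0.38
grip_force: 30.0
```

Call:
arm_command:
  series:
    - {"translation": [-0.0078, 0.0368, 0], "dr": [0, 0, 0.01], "hand": -1}
    - {"translation": [-0.0078, 0.0368, 0], "dr": [0, 0, 0.01], "hand": -1}
    - {"translation": [-0.0078, 0.0368, 0], "dr": [0, 0, 0], "hand": -1}
    - {"translation": [0, 0, 0], "dr": [0, 0, 0], "hand": -1}
    - {"translation": [0, 0, -0.03], "dr": [0, 0, 0], "hand": -1}

```text
time_s: 49.5
eef_pos: [481.5, 346.3, 273.0]
tcp_rot: [179.8, 0.5, -177.7]
contact_force: [0.4, 0.1, -1.3]
width: 0.379
grip_force: 30.0
```

Call:
arm_command:
  series:
    - {"translation": [0, 0, -0.025], "dr": [0, 0, 0], "hand": -1}
    - {"translation": [0, 0, -0.015], "dr": [0, 0, 0], "hand": -1}
    - {"translation": [0, 0, -0.008], "dr": [0, 0, 0], "hand": -1}
    - {"translation": [0, 0, -0.003], "dr": [0, 0, 0], "hand": -1}
    - {"translation": [0, 0, -0.001], "dr": [0, 0, 0], "hand": -1}

```text
time_s: 50.0
eef_pos: [480.5, 344.3, 217.8]
tcp_rot: [180.0, 0.0, -177.9]
contact_force: [0.2, 0.4, -0.6]
width: 0.381
grip_force: 30.0
```

Call:
arm_command:
  series:
    - {"translation": [0, 0, -0.002], "dr": [0, 0, 0], "hand": -1}
    - {"translation": [0, 0, 0], "dr": [0, 0, 0], "hand": -1}
    - {"translation": [0, 0, 0], "dr": [0, 0, 0], "hand": -1}

```text
time_s: 50.3
eef_pos: [480.3, 344.6, 216.1]
tcp_rot: [180.0, 0.1, -177.9]
contact_force: [-0.7, 0.2, -1.1]
width: 0.38
grip_force: 30.0
```

Call:
arm_command:
  series:
    - {"translation": [0, 0, -0.0022], "dr": [0, 0, 0], "hand": -1}
    - {"translation": [0, 0, 0], "dr": [0, 0, 0], "hand": -1}
    - {"translation": [0, 0, 0], "dr": [0, 0, 0], "hand": 0}
    - {"translation": [0, 0, 0], "dr": [0, 0, 0], "hand": 0}
    - {"translation": [0, 0, 0], "dr": [0, 0, 0], "hand": 0}

```text
time_s: 50.8
eef_pos: [480.0, 344.4, 213.2]
tcp_rot: [-180.0, -0.0, -177.9]
contact_force: [0.2, 0.8, -0.7]
width: 0.498
grip_force: 0.0
```

Call:
arm_command:
  series:
    - {"translation": [0, 0, 0.04], "dr": [0, 0, 0], "hand": 0}
    - {"translation": [0, 0, 0.045], "dr": [0, 0, 0], "hand": 0}
    - {"translation": [0, 0, 0.045], "dr": [0, 0, 0], "hand": 0}
    - {"translation": [0.0099, -0.0383, 0.015], "dr": [0, 0, -0.014], "hand": 0}
    - {"translation": [0.0099, -0.0383, 0], "dr": [0, 0, -0.014], "hand": 0}

```text
time_s: 51.3
eef_pos: [500.8, 268.3, 362.8]
tcp_rot: [179.8, 0.5, -179.3]
contact_force: [1.2, -0.5, 0.2]
width: 0.503
grip_force: 0.0
```

Call:
arm_command:
  series:
    - {"translation": [0.0099, -0.0383, 0], "dr": [0, 0, -0.014], "hand": 0}
    - {"translation": [0.0099, -0.0383, 0], "dr": [0, 0, -0.014], "hand": 0}
    - {"translation": [0.0099, -0.0383, 0], "dr": [0, 0, -0.014], "hand": 0}
    - {"translation": [0.0099, -0.0383, 0], "dr": [0, 0, 0], "hand": 0}
    - {"translation": [0.0099, -0.0383, 0], "dr": [0, 0, 0], "hand": 0}

```text
time_s: 51.8
eef_pos: [549.4, 74.8, 358.2]
tcp_rot: [180.0, 0.0, 178.1]
contact_force: [1.0, 0.3, 0.1]
width: 0.504
grip_force: 0.0
```

Call:
arm_command:
  series:
    - {"translation": [0.0099, -0.0383, 0], "dr": [0, 0, 0], "hand": 0}
    - {"translation": [0, 0, 0], "dr": [0, 0, 0], "hand": 0}
    - {"translation": [0, 0, 0], "dr": [0, 0, 0], "hand": 0}

```text
time_s: 52.1
eef_pos: [559.2, 37.3, 358.0]
tcp_rot: [180.0, -0.0, 178.0]
contact_force: [0.2, 0.5, 0.8]
width: 0.502
grip_force: 0.0
```

```bash
python3 -c "
from h import *
board()"
```

```text
[559.2  37.3 358. ] [180.  -0. 178.]
([262.0, 184.0], [559.8, 37.7, 44.1], -2.0, (46.6, 35.4), [187.0, 179.0, 168.0])
```

Call:
arm_command:
  series:
    - {"translation": [0.0003, 0.0003, -0.03], "dr": [0, 0, 0], "hand": 0}
    - {"translation": [0, 0, -0.04], "dr": [0, 0, 0], "hand": 0}
    - {"translation": [0, 0, -0.035], "dr": [0, 0, 0], "hand": 0}
    - {"translation": [0, 0, -0.02], "dr": [0, 0, 0], "hand": 0}
    - {"translation": [0, 0, -0.01], "dr": [0, 0, 0], "hand": 0}

```text
time_s: 52.65
eef_pos: [557.9, 40.1, 220.6]
tcp_rot: [180.0, -0.3, 178.3]
contact_force: [-0.5, 0.3, 0.5]
width: 0.499
grip_force: 0.0
```

Call:
arm_command:
  series:
    - {"translation": [0, 0, -0.005], "dr": [0, 0, 0], "hand": 0}
    - {"translation": [0, 0, 0], "dr": [0, 0, 0], "hand": -1}
    - {"translation": [0, 0, 0], "dr": [0, 0, 0], "hand": -1}
    - {"translation": [0, 0, 0], "dr": [0, 0, 0], "hand": -1}
    - {"translation": [0, 0, 0], "dr": [0, 0, 0], "hand": -1}

```text
time_s: 53.15
eef_pos: [560.1, 38.4, 219.4]
tcp_rot: [180.0, 0.1, 178.1]
contact_force: [0.4, -0.0, 2.0]
width: 0.379
grip_force: 30.0
```

Call:
arm_command:
  series:
    - {"translation": [0, 0, 0], "dr": [0, 0, 0], "hand": -1}
    - {"translation": [0, 0, 0], "dr": [0, 0, 0], "hand": -1}

```text
time_s: 53.35
eef_pos: [560.1, 38.4, 219.4]
tcp_rot: [180.0, 0.1, 178.1]
contact_force: [-1.1, 1.0, 5.4]
width: 0.383
grip_force: 30.0
```

Call:
arm_command:
  series:
    - {"translation": [0.001, 0, 0.02], "dr": [0, 0, 0], "hand": -1}
    - {"translation": [0, 0, 0.04], "dr": [0, 0, 0], "hand": -1}
    - {"translation": [0, 0, 0.02], "dr": [0, 0, 0], "hand": -1}
    - {"translation": [0.001, 0.0353, 0], "dr": [0, 0, 0], "hand": -1}
    - {"translation": [0.001, 0.0353, 0], "dr": [0, 0, 0], "hand": -1}

```text
time_s: 53.85
eef_pos: [562.7, 108.7, 298.9]
tcp_rot: [-180.0, 0.1, 178.0]
contact_force: [-0.5, 0.0, -1.2]
width: 0.384
grip_force: 30.0
```

Target TCP z is 212.4.

Call:
arm_command:
  series:
    - {"translation": [0.001, 0.0353, 0], "dr": [0, 0, 0], "hand": -1}
    - {"translation": [0.001, 0.0353, 0], "dr": [0, 0, 0.01], "hand": -1}
    - {"translation": [0.001, 0.0353, 0], "dr": [0, 0, 0.01], "hand": -1}
    - {"translation": [0.001, 0.0353, 0], "dr": [0, 0, 0.01], "hand": -1}
    - {"translation": [0.001, 0.0353, 0], "dr": [0, 0, 0.01], "hand": -1}

```text
time_s: 54.35
eef_pos: [567.0, 286.5, 297.1]
tcp_rot: [-179.9, -0.1, -179.6]
contact_force: [0.9, -0.6, -1.5]
width: 0.383
grip_force: 30.0
```

Call:
arm_command:
  series:
    - {"translation": [0.001, 0.0353, 0], "dr": [0, 0, 0.01], "hand": -1}
    - {"translation": [0.001, 0.0353, 0], "dr": [0, 0, 0.01], "hand": -1}
    - {"translation": [0, 0, 0], "dr": [0, 0, 0], "hand": -1}
    - {"translation": [0, 0, -0.03], "dr": [0, 0, 0], "hand": -1}
    - {"translation": [0, 0, -0.025], "dr": [0, 0, 0], "hand": -1}

```text
time_s: 54.85
eef_pos: [569.4, 355.7, 242.2]
tcp_rot: [-180.0, 0.0, -178.4]
contact_force: [-0.8, -0.2, -1.8]
width: 0.386
grip_force: 30.0
```

Call:
arm_command:
  series:
    - {"translation": [0, 0, -0.015], "dr": [0, 0, 0], "hand": -1}
    - {"translation": [0, 0, -0.008], "dr": [0, 0, 0], "hand": -1}
    - {"translation": [0, 0, -0.003], "dr": [0, 0, 0], "hand": -1}
    - {"translation": [0, 0, -0.002], "dr": [0, 0, 0], "hand": -1}
    - {"translation": [0, 0, 0], "dr": [0, 0, 0], "hand": -1}

```text
time_s: 55.35
eef_pos: [570.1, 356.1, 216.2]
tcp_rot: [180.0, 0.1, -178.5]
contact_force: [-0.6, -0.2, -1.3]
width: 0.379
grip_force: 30.0
```

Call:
arm_command:
  series:
    - {"translation": [0, 0, 0], "dr": [0, 0, 0], "hand": -1}
    - {"translation": [0, 0, 0], "dr": [0, 0, 0], "hand": -1}

```text
time_s: 55.55
eef_pos: [569.9, 356.2, 216.2]
tcp_rot: [180.0, 0.1, -178.4]
contact_force: [-0.5, -0.2, -1.4]
width: 0.382
grip_force: 30.0
```

Call:
arm_command:
  series:
    - {"translation": [0, 0, -0.0022], "dr": [0, 0, 0], "hand": -1}
    - {"translation": [0, 0, -0.0013], "dr": [0, 0, 0], "hand": -1}
    - {"translation": [0, 0, 0], "dr": [0, 0, 0], "hand": -1}
    - {"translation": [0, 0, 0], "dr": [0, 0, 0], "hand": 0}
    - {"translation": [0, 0, 0], "dr": [0, 0, 0], "hand": 0}

```text
time_s: 56.05
eef_pos: [569.6, 356.1, 211.7]
tcp_rot: [180.0, 0.0, -178.4]
contact_force: [0.6, 0.0, -0.2]
width: 0.491
grip_force: 0.0
```

Call:
arm_command:
  series:
    - {"translation": [0, 0, 0], "dr": [0, 0, 0], "hand": 0}
    - {"translation": [0, 0, 0.04], "dr": [0, 0, 0], "hand": 0}
    - {"translation": [0, 0, 0.045], "dr": [0, 0, 0], "hand": 0}
    - {"translation": [0, 0, 0.045], "dr": [0, 0, 0], "hand": 0}
    - {"translation": [0, -0.03, 0.045], "dr": [0, 0, 0], "hand": 0}

```text
time_s: 56.55
eef_pos: [569.1, 330.3, 385.4]
tcp_rot: [179.9, 0.1, -178.2]
contact_force: [1.3, -0.1, 0.6]
width: 0.502
grip_force: 0.0
```

Call:
arm_command:
  series:
    - {"translation": [0, -0.04, 0.02], "dr": [0, 0, 0], "hand": 0}
    - {"translation": [0, -0.04, 0], "dr": [0, 0, 0], "hand": 0}
    - {"translation": [0, -0.04, 0], "dr": [0, 0, 0], "hand": 0}
    - {"translation": [0, -0.03, 0], "dr": [0, 0, 0], "hand": 0}
    - {"translation": [0, 0, 0], "dr": [0, 0, 0], "hand": 0}

```text
time_s: 57.05
eef_pos: [569.7, 175.0, 403.3]
tcp_rot: [-179.9, 0.0, -178.7]
contact_force: [-0.0, 1.3, 0.5]
width: 0.497
grip_force: 0.0
```

```bash
python3 - <<'E'
from h import *
s=sense();print(s['eef_pos'].round(1),s['tcp_rot'].round(1))
img,d,K,M=cam("wrist"); save("w10",cv2.resize(img,(768,576)))
for o in modules(img,d,K,M,37,(380,680),(150,450)): print(o)
print(railtop(d,K,M,526))
E
```

```text
[569.7 175.  403.3] [-179.9    0.  -178.7]
([329.0, 96.0], [482.5, 246.1, 37.2], 2.4, (49.8, 36.1), [235.0, 231.0, 223.0])
([418.0, 95.0], [479.2, 343.7, 37.2], 1.3, (49.3, 36.4), [232.0, 227.0, 219.0])
([417.0, 175.0], [568.0, 355.1, 37.2], 1.3, (48.9, 36.5), [231.0, 226.0, 218.0])
[3.25831955e-02 5.24340387e+02]
```

View pics/w10.png

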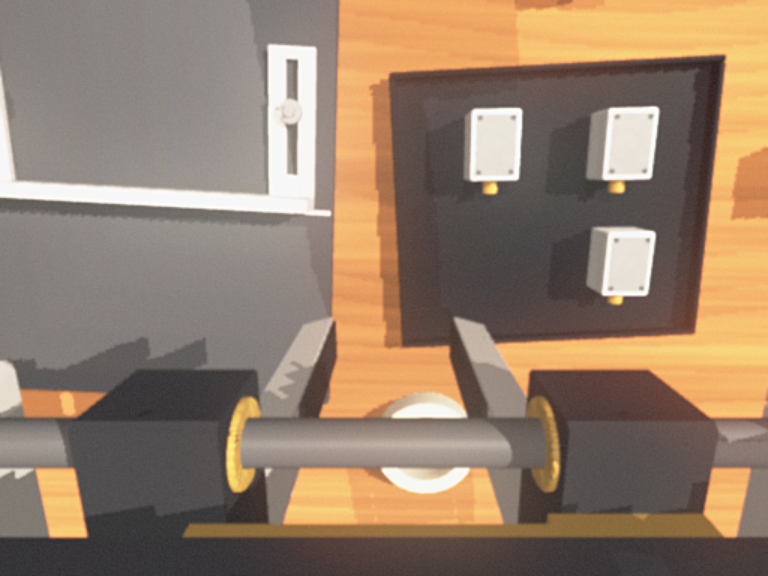

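All three modules are back upright in the tray at (495,145), (625,145) and (622,262). Last check: the rail from directly above.

Call:
arm_command:
  series:
    - {"translation": [-0.003, -0.016, 0], "dr": [0, 0, -0.136], "hand": 0}
    - {"translation": [-0.003, -0.016, 0], "dr": [0, 0, -0.136], "hand": 0}
    - {"translation": [-0.003, -0.016, 0], "dr": [0, 0, -0.136], "hand": 0}
    - {"translation": [-0.003, -0.016, 0], "dr": [0, 0, -0.136], "hand": 0}
    - {"translation": [-0.003, -0.016, 0], "dr": [0, 0, -0.136], "hand": 0}

```text
time_s: 57.6
eef_pos: [554.5, 99.2, 403.1]
tcp_rot: [180.0, -0.0, 142.4]
contact_force: [0.1, 0.7, -0.5]
width: 0.498
grip_force: 0.0
```

Call:
arm_command:
  series:
    - {"translation": [-0.003, -0.016, 0], "dr": [0, 0, -0.136], "hand": 0}
    - {"translation": [-0.003, -0.016, 0], "dr": [0, 0, -0.136], "hand": 0}
    - {"translation": [-0.003, -0.016, 0], "dr": [0, 0, -0.136], "hand": 0}
    - {"translation": [-0.003, -0.016, 0], "dr": [0, 0, -0.136], "hand": 0}
    - {"translation": [-0.003, -0.016, 0], "dr": [0, 0, -0.136], "hand": 0}

```text
time_s: 58.1
eef_pos: [539.7, 19.1, 403.2]
tcp_rot: [180.0, -0.0, 103.4]
contact_force: [-0.2, -0.8, -0.5]
width: 0.504
grip_force: 0.0
```

Call:
arm_command:
  series:
    - {"translation": [-0.003, -0.016, 0], "dr": [0, 0, -0.136], "hand": 0}
    - {"translation": [-0.006, -0.02, 0], "dr": [0, 0, -0.13], "hand": 0}
    - {"translation": [0, 0, 0], "dr": [0, 0, 0], "hand": 0}
    - {"translation": [0, 0, 0], "dr": [0, 0, 0], "hand": 0}
    - {"translation": [0, 0, 0], "dr": [0, 0, 0], "hand": 0}

```text
time_s: 58.6
eef_pos: [530.8, -16.6, 403.2]
tcp_rot: [180.0, -0.0, 88.6]
contact_force: [0.5, -0.3, 0.2]
width: 0.502
grip_force: 0.0
```

```bash
python3 - <<'E'
from h import *
print(sense()['eef_pos'],sense()['tcp_rot'])
img,d,K,M=cam("wrist"); g=img.astype(np.float32).mean(-1); print(railtop(d,K,M,526))
xs=np.arange(514,542,0.5)
def prof(ys,z): return np.mean([[cv2.getRectSubPix(g,(1,1),proj(K,M,(x+0.0332*(y+20),y,z)))[0,0] for x in xs] for y in ys],0)
def cr(p,l,up,lo,hi):
    for i in range(len(xs)-1):
        if lo<=xs[i]<=hi and ((p[i]<l<=p[i+1]) if up else (p[i]>l>=p[i+1])): return round(xs[i]+0.5*(l-p[i])/(p[i+1]-p[i]),2)
for ys in (np.arange(-60,0,3),np.arange(0,60,3),np.arange(60,95,3)):
    p=prof(ys,45); q=prof(ys,12)
    print('rail left',cr(p,(p[2]+245)/2,True,516,524),'line right',cr(q,160,False,528,538)); print(q[28:44].round(0).tolist())
for ys in ([116],[118],[120]):
    q=prof(ys,12); print(ys,'mark',cr(q,200,True,520,534),cr(q,200,False,530,540))
E
```

```text
[530.83847856 -16.55122449 403.24458571] [ 1.79987990e+02 -3.64382580e-02  8.85525018e+01]
[3.32304636e-02 5.24023158e+02]
rail left 518.52 line right 533.27
[250.0, 248.0, 239.0, 229.0, 220.0, 212.0, 207.0, 207.0, 207.0, 192.0, 171.0, 150.0, 132.0, 115.0, 108.0, 105.0]
rail left 518.75 line right 533.21
[248.0, 238.0, 225.0, 216.0, 209.0, 205.0, 209.0, 213.0, 203.0, 188.0, 169.0, 147.0, 127.0, 116.0, 107.0, 104.0]
rail left 518.79 line right 533.39
[245.0, 237.0, 228.0, 214.0, 202.0, 206.0, 213.0, 214.0, 210.0, 201.0, 178.0, 155.0, 139.0, 123.0, 117.0, 115.0]
[116] mark 529.11 533.57
[118] mark 529.13 533.82
[120] mark 528.98 533.97
```

The rail crept back about 2 mm, probably while the modules were being lifted. The face now measures about 529.2 against the line at 531.4, so I'm nudging it back onto the mark.

Call:
arm_command:
  series:
    - {"translation": [-0.0063, -0.004, -0.045], "dr": [0, 0, 0], "hand": 0}
    - {"translation": [0, 0, -0.045], "dr": [0, 0, 0], "hand": 0}
    - {"translation": [0, 0, -0.045], "dr": [0, 0, 0], "hand": -0.4}
    - {"translation": [0, 0, -0.03], "dr": [0, 0, 0], "hand": -0.4}
    - {"translation": [0, 0, -0.012], "dr": [0, 0, 0], "hand": -0.4}

```text
time_s: 59.15
eef_pos: [522.6, -20.6, 222.7]
tcp_rot: [-179.6, -0.1, 88.5]
contact_force: [-0.1, 0.6, 0.7]
width: 0.307
grip_force: 0.0
```

Call:
arm_command:
  series:
    - {"translation": [0, 0, -0.007], "dr": [0, 0, 0], "hand": -0.4}
    - {"translation": [0, 0, 0], "dr": [0, 0, 0], "hand": -1}
    - {"translation": [0, 0, 0], "dr": [0, 0, 0], "hand": -1}
    - {"translation": [0, 0, 0], "dr": [0, 0, 0], "hand": -1}
    - {"translation": [0, 0, 0], "dr": [0, 0, 0], "hand": -1}

```text
time_s: 59.65
eef_pos: [524.5, -21.8, 220.9]
tcp_rot: [179.9, 0.0, 88.4]
contact_force: [-3.5, 1.3, 5.8]
width: 0.107
grip_force: 30.0
```

Call:
arm_command:
  series:
    - {"translation": [0, 0, 0], "dr": [0, 0, 0], "hand": -1}
    - {"translation": [0.0025, 0, 0], "dr": [0, 0, 0], "hand": -1}
    - {"translation": [0.0025, 0, 0], "dr": [0, 0, 0], "hand": -1}
    - {"translation": [0, 0, 0], "dr": [0, 0, 0], "hand": -1}
    - {"translation": [0, 0, 0], "dr": [0, 0, 0], "hand": -1}

```text
time_s: 60.15
eef_pos: [528.2, -21.8, 220.9]
tcp_rot: [-179.8, 0.0, 88.4]
contact_force: [-9.9, -0.2, 11.8]
width: 0.104
grip_force: 30.0
```

```bash
python3 - <<'E'
from h import *
s=sense();print(s['eef_pos'].round(2),s['contact_force'].round(1))
img,d,K,M=cam("wrist"); print(railtop(d,K,M,526))
E
```

```text
[528.17 -21.83 220.91] [-9.9 -0.2 11.8]
[3.18413997e-02 5.27048969e+02]
```

Call:
arm_command:
  series:
    - {"translation": [0, 0, 0], "dr": [0, 0, 0], "hand": 0}
    - {"translation": [0, 0, 0], "dr": [0, 0, 0], "hand": 0}
    - {"translation": [0, 0, 0], "dr": [0, 0, 0], "hand": 0}
    - {"translation": [0, 0, 0.045], "dr": [0, 0, 0], "hand": 0}
    - {"translation": [0, 0, 0.045], "dr": [0, 0, 0], "hand": 0}

```text
time_s: 60.7
eef_pos: [528.6, -21.6, 308.5]
tcp_rot: [-179.8, -0.1, 88.4]
contact_force: [0.9, 0.3, 0.2]
width: 0.485
grip_force: 0.0
```

Call:
arm_command:
  series:
    - {"translation": [0, 0, 0.045], "dr": [0, 0, 0], "hand": 0}
    - {"translation": [0, 0, 0.047], "dr": [0, 0, 0], "hand": 0}
    - {"translation": [0, 0, 0], "dr": [0, 0, 0], "hand": 0}
    - {"translation": [0, 0, 0], "dr": [0, 0, 0], "hand": 0}
    - {"translation": [0, 0, 0], "dr": [0, 0, 0], "hand": 0}

```text
time_s: 61.2
eef_pos: [528.8, -21.6, 399.7]
tcp_rot: [-179.9, -0.0, 88.4]
contact_force: [-0.7, 0.5, -0.6]
width: 0.5
grip_force: 0.0
```

```bash
cat > chk.py <<'E'
from h import *
print(sense()['eef_pos'],sense()['tcp_rot'])
img,d,K,M=cam("wrist"); g=img.astype(np.float32).mean(-1); print(railtop(d,K,M,526))
xs=np.arange(514,542,0.5)
def prof(ys,z): return np.mean([[cv2.getRectSubPix(g,(1,1),proj(K,M,(x+0.0332*(y+20),y,z)))[0,0] for x in xs] for y in ys],0)
def cr(p,l,up,lo,hi):
    for i in range(len(xs)-1):
        if lo<=xs[i]<=hi and ((p[i]<l<=p[i+1]) if up else (p[i]>l>=p[i+1])): return round(xs[i]+0.5*(l-p[i])/(p[i+1]-p[i]),2)
for ys in (np.arange(-60,0,3),np.arange(0,60,3),np.arange(60,95,3)):
    p=prof(ys,45); q=prof(ys,12)
    print('rail left',cr(p,(p[2]+245)/2,True,516,524),'line right',cr(q,160,False,528,538)); print(q[28:44].round(0).tolist())
for ys in ([116],[118],[120]):
    q=prof(ys,12); print(ys,'mark',cr(q,200,True,520,534),cr(q,200,False,530,540))
P=cloud(K,M,d); m=(d>0)&(P[...,2]>47.5)&(P[...,2]<75)&(abs(P[...,0]-455)<50)&(P[...,1]<-90)&(P[...,1]>-185)
if m.sum()>50: print(cv2.minAreaRect(P[m][:,:2].astype(np.float32)))
E
python3 chk.py
```

```text
[528.75503037 -21.5817133  399.73259397] [-1.79856846e+02 -2.61043430e-02  8.83965354e+01]
[3.2212969e-02 5.2676921e+02]
rail left 520.9 line right 533.57
[247.0, 247.0, 247.0, 248.0, 249.0, 250.0, 251.0, 252.0, 241.0, 227.0, 199.0, 164.0, 132.0, 118.0, 107.0, 103.0]
rail left 521.19 line right 533.24
[247.0, 247.0, 247.0, 247.0, 248.0, 250.0, 251.0, 245.0, 236.0, 213.0, 176.0, 142.0, 123.0, 107.0, 102.0, 102.0]
rail left 521.17 line right 533.31
[247.0, 247.0, 247.0, 248.0, 249.0, 250.0, 249.0, 246.0, 237.0, 206.0, 175.0, 151.0, 129.0, 118.0, 115.0, 113.0]
[116] mark 521.67 533.93
[118] mark 528.84 533.97
[120] mark 528.84 533.95
```

The rail face now reads 531.1–531.8 against the line's centre at 531.4. The knob is untouched and the modules are in the tray, so I'm handing in.

```bash
python3 -c "
from rig import env
print(env.finish_job())"
```

```text
the job is handed in; nothing more can be done
None
```

The picture was taken and the job handed in, with all three modules upright in the tray and the knob tight; the rail crept back about 2 mm somewhere after the modules were set against it, possibly before the picture was taken, and I re-set it within about 0.4 mm of its mark.

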